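Slide a serving board home under the rack shelf

TASK

Take only the top serving board off the stack and slide it, lying flat and blade first, into the black-floored bay of the board rack until it is fully home against the back, with the handle left sticking out of the open side under the shelf. Let go of it, and leave the other two boards and everything else standing where they are.

Things in the scene. Friction and masses are not known exactly. Their poses are not given: they have to be found in the camera images.
- top_board: Top board of the stack, pale wood, paddle-shaped, level: square blade 100 mm long, 100 wide, 14 thick; handle 26 mm wide, 14 thick, runs 70 mm out of the middle of one blade edge. Origin: centre of the blade's underside (28 mm above the counter in the stack). z up; x from handle to blade: handle end at x = -120 mm, far blade edge at +50. 0.12 kg.
- top_handle (a point): Point on the upper face of the top board's handle, on its centre line, 20 mm from the round end (100 mm behind the blade's centre). Axes as the board. The middle board's handle points aside (to the back), so there is a free gap of 14 mm below this handle, and then the bottom board's handle.
- middle_board: Middle board of the stack, dark wood, shaped like the top board, lying on the bottom board with its handle turned a quarter turn aside, towards the back of the counter. Stays where it is. Origin and axes as for the top board.
- bottom_board: Bottom board of the stack, dark wood, shaped like the top board, lying on the counter with its handle below that of the top board. Stays where it is. Origin and axes as for the top board.
- rack: Fixed board rack, grey metal, black deck, its open front turned left. Origin on the counter below the bay's centre; x points into the bay (front to back), y left, z up. The bay: deck top at z = 60 mm; side walls at y = +-55 mm from x = -44 back; back wall at x = 50; roof underside at z = 92 mm, 8 thick, from x = -50 back. Above: an empty cubby, then the top shelf.
- bay_mouth (a point): Centre line of the bay at the front edge of the deck (rack x = -50 mm), on the deck's top, 60 mm above the counter. Axes as the rack. Black flared guides at each side widen the mouth to about 125 mm, reaching forward to rack x = -64 mm. No deck lies in front of this point, so the handle of a stowed board is free below.
- bay_stop (a point): Centre line of the bay at the foot of its back wall, on the deck's top, 100 mm behind bay_mouth. Axes as the rack. A board fully home has its far blade edge against this wall (board origin then at the rack's x = 0, y = 0, z = 60 mm).
- shelf_edge (a point): Middle of the lower front edge of the rack's top shelf: rack x = -100 mm, 165 mm above the counter; shelf 12 mm thick, 132 wide. It juts out over the handle of a stowed board, of which only the last 20 mm reach out: an upright gripper hits the shelf, one leaned back 34 to 45 degrees from vertical (fingers pointing into the bay) clears it.
- pepper_shaker: Pale steel pepper shaker, 47 mm across, 66 mm tall, standing on the rack's top shelf. Bystander; origin at the centre of its underside.
- dredger: Dark steel cup shaker, 51 mm across, 96 mm tall, standing on the rack's top shelf. Bystander; origin at the centre of its underside.
- dip_cup_a: Steel dip cup, 63 mm across the rim, 36 mm tall, on the counter behind the rack. Bystander; origin at the centre of its underside.
- dip_cup_b: Steel dip cup, 66 mm across the rim, 36 mm tall, on top of the grey steel unit at the back. Bystander; origin at the centre of its underside.
- timer: Blue digital kitchen timer, 25x74x62 mm, standing behind the rack. Bystander; origin at the centre of its underside.
- label_roll: White roll of labels, 60 mm across, 25 mm tall, lying behind the rack. Bystander; origin at the centre of its underside.
- carton_stack: Low nest of white food cartons, 142x140x42 mm, on top of the fixed grey steel unit at the back (176 mm tall, front face 0.58 m from the robot; its left side is a sheet-metal wing 195 mm tall that comes forward to 0.39 m and turns in there, at y = 0.33 to 0.37 m: keep a leaning wrist clear of it). Bystander; origin at the centre of its underside.
There are look-alikes about, which are no part of the job. Of the things that look like the top_board, the larger one is meant.

How it is judged (in metres and radians):
On the way:
1. the top board is lifted clear of the stack (height (world z) of top_board above 0.05 m and contact force between top_board and middle_board below 0.05 N), for 0.2 s.
At the end, for the whole second after the job is handed in: The pale board lies flat (within 3.4 degrees) and still in the rack's bay, right way up, handle to the front, far edge at most 6 mm from the back wall, within 8 mm of centre, released. The other two boards are within 25 mm, all bystanders within 20 mm, of where they stood (x of top_board in the frame of rack between -0.006 and 0.004 m and y of top_board in the frame of rack between -0.008 and 0.008 m and z of top_board in the frame of rack between 0.056 and 0.064 m and x of top_handle in the frame of rack below -0.08 m and angle between top_board's own z axis and vertical below 0.06 rad and linear speed of top_board below 0.01 m/s and distance of each of middle_board, bottom_board from where it was at the start of the episode below 0.025 m and distance of each of pepper_shaker, dredger, dip_cup_a, dip_cup_b, timer, label_roll, carton_stack from where it was at the start of the episode below 0.02 m); the robot touches nothing.
It fails at once if another board is dragged along (more than 25 mm) (distance of any of middle_board, bottom_board from where it was at the start of the episode above 0.025 m).
It fails at once if a bystander is knocked away (more than 20 mm) (distance of any of pepper_shaker, dredger, dip_cup_a, dip_cup_b, timer, label_roll, carton_stack from where it was at the start of the episode above 0.02 m).
It also fails if it takes over 45 s, if anything falls off the work surface, if the arm or the gripper's body presses on something with over 40 N, if the wrist force passes 120 N, or if a joint passes its speed limit or range.

ROBOT

A 6-joint arm with a two-finger parallel gripper is mounted at the origin on a cart in front of the work surface, level with it; the furniture and walls round the work are solid. World frame = base frame: x ahead of the robot, y to its left, z up, the work surface at z = 0. Lengths are in m, angles in degrees, forces in N, time in s.
With the tool pointing down it reaches from about 0.4 to 0.825 m from the base axis. Payload 7 kg.
Tool frame: the origin (TCP) lies on the centre line of the jaws, within the pads' length; the fingertips stand 8 mm ahead of it and the grasp point (between the pads) lies 11 mm behind it; z points along the fingers, y is the line along which they close (so a half turn about z gives the same grasp; the last joint's range is limited). The gripper opens to 88 mm and grips with 3 to 60 N. Pads are 19 mm wide; open, the fingers measure 130 mm over their backs; the gripper's body (78 mm by 193 mm) begins 47 mm behind the grasp point.
Start: joints at [-26.064, 20.546, 0.682, 0, -70.136, -16.507], TCP at [0.497, -0.457, 0.235] pointing down, gripper open.
Joint ranges: [-176.03, 176.03], [-82.01, 121.73], [-58.28, 71.71], [-173.87, 95.51], [-174.79, -0.11], [-173.66, 173.66]. Speed limits (degrees/s): [136.94, 136.94, 172.46, 180, 180, 180].

INTERFACE

Orientations are given as [roll, pitch, yaw] about the fixed x, y, z axes, in that order (R = Rz(yaw) Ry(pitch) Rx(roll)).
In Python, from plant import r gives the robot as it stands.
- The arm moves only by the tool carry_out, never from a script. Its argument "targets" is a list of rows, each a list of 6 numbers: the shift along the tool's x, y, z scaled (see below), then the turn, a rotation vector about the tool's x, y, z scaled (see below). A call has 1 to 5 rows; each row shifts and turns the commanded pose from where the row before left it, along the tool's axes as they then stand; what a row does not reach is not made up. The controller multiplies each number of a shift by 0.5 m and each number of a turn by 60 degrees. A row lasts 1/8 s, in which the tool goes at most 62.5 mm and 10.7 degrees, less where a joint would pass 70% of its speed; a pose out of reach is approached as far as the arm can. A call with a number of a shift or a turn outside -1 to 1 is refused whole. A call with a gripper value outside its range is refused whole. "hand" is the opening, from 0 (shut) to 1 (fully open), set as the call begins (left out, the last holds). The fingers move at their own pace and stop on an object; "squeeze" is the grip in N (left out, the last holds). Time passes only in rows, so rows that do not move let the fingers close. It gives the time, the measured TCP pose, the force, the opening and the grip force at its end, in the units of the state.
- r.get_state(): the state, without advancing time (a new reading comes with each control period).
- r.capture(name): name is "scene" or "side" or "wrist"; returns the picture (480x640x3 uint8, red, green, blue); there is no depth.
- r.camera_info(name): a dict with "K" (3x3 intrinsics, pixels), "distortion" ([k1, k2, p1, p2, k3] as OpenCV has them; the pictures are not rectified), "eye" and "attitude" of the camera in the world. Camera axes: x right, y down, z forward; pixel columns grow to the right and rows downward; lengths in m; the calibration is good to about 2 mm. A picture is of the moment at which its call begins: read the wrist's pose just before it. camera_info takes no time and is no camera call; for the wrist camera it gives the pose at the moment of the call.
- r.close_job(): hands the job in; it is judged then, once.
The state is a dict: "time_s": time; "joints": joint angles; "qd": joint speeds; "joint_torque": joint torques, N m; "tcp_pos": TCP position; "eef_rot": TCP orientation; "contact_force": force on the tool from outside, world axes, zero at the start; "moment": the same for the moment, N m; "gripper_width": finger opening in m; "gripper_force": force on a finger pad.
Only numpy, scipy, OpenCV 4.12 (cv2) and the standard library are available. Lean on these libraries where they do the work, as an engineer would, in place of code of your own. Each camera call takes 0.05 s, during which the arm holds its last target. There are 200 camera calls.

## Working session

There is one attempt and no reset: what is moved stays moved. The work goes in short steps, Python scripts to look and compute and a tool call to move; the robot and the scene stay as the last step left them, time stands still between calls to the robot, and variables do not carry over. Pictures are saved under pics/ and viewed, at most 10 in all, crops included, and the job is handed in when it is done.

Besides the shell and the picture viewer there is one more tool, called after "Emit:" by a JSON object that holds its "api" and its "payload", one argument or row to a line. carry_out: Moves the arm, as the interface text tells. Its arguments: {"type":"object","properties":{"targets":{"type":"array","items":{"type":"array","items":{"type":"number","minimum":-1,"maximum":1}}},"hand":{"type":"number"},"squeeze":{"type":"number"}},"required":["targets"]}

```bash
mkdir -p pics; ls; python3 - <<'E'
from plant import r
import cv2,numpy as np
for n in("scene","side","wrist"):
    i=r.camera_info(n);print(n,i)
    cv2.imwrite(f"pics/{n}0.png",r.capture(n)[:,:,::-1])
print(r.get_state())
E
```

```text
pics
scene {'K': array([[564.91577163,   0.        , 313.25216383],
       [  0.        , 564.91577163, 223.7452526 ],
       [  0.        ,   0.        ,   1.        ]]), 'distortion': array([-0.00035828,  0.        ,  0.        ,  0.        ,  0.        ]), 'eye': array([ 0.11300103, -0.68794445,  0.89314831]), 'attitude': array([-132.49179937,    0.5844739 ,  -32.18687097])}
side {'K': array([[511.19581327,   0.        , 316.51269076],
       [  0.        , 511.19581327, 253.57490384],
       [  0.        ,   0.        ,   1.        ]]), 'distortion': array([0.00403062, 0.        , 0.        , 0.        , 0.        ]), 'eye': array([ 0.8574437 , -0.50329058,  0.84240139]), 'attitude': array([-1.39167211e+02, -1.12842232e-01,  3.00373834e+01])}
wrist {'K': array([[374.03996185,   0.        , 318.30649029],
       [  0.        , 374.03996185, 237.02326455],
       [  0.        ,   0.        ,   1.        ]]), 'distortion': array([-0.05094478,  0.        ,  0.        ,  0.        ,  0.        ]), 'eye': array([ 0.45032802, -0.5084354 ,  0.38476187]), 'attitude': array([ 1.64634611e+02, -1.29556679e-01,  1.37418771e+02])}
{'time_s': 0.15, 'joints': array([-2.60646632e+01,  2.05817578e+01,  6.47041898e-01, -1.28129367e-02,
       -7.01350153e+01, -1.65098906e+01]), 'qd': array([-0.01710324, -0.15363521,  0.1911266 ,  0.00410396,  0.02179261,
       -0.08941649]), 'joint_torque': array([-5.79272728e-04, -5.83277786e+01,  2.93290687e+01,  7.00115830e+00,
        8.80526524e-03, -8.98370854e-05]), 'tcp_pos': array([ 0.49682064, -0.45643816,  0.23385568]), 'eef_rot': array([ 1.79929720e+02, -8.26782252e-03, -1.32578910e+02]), 'contact_force': array([-0.53674895, -0.19875032,  0.42620167]), 'moment': array([-0.05381664,  0.0253099 , -0.06438966]), 'gripper_force': 0.0, 'gripper_width': 0.08752508468823957}
```

View pics/scene0.png

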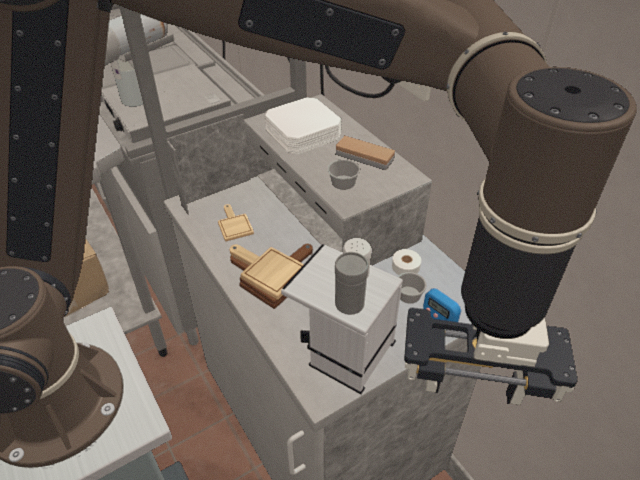

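View pics/side0.png

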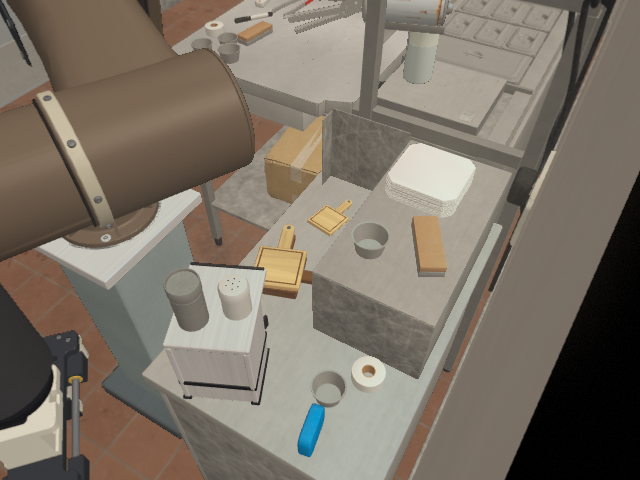

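The scene view shows the stack at about (272,272), handle up-left at (235,252), with the rack at (350,310). The side view shows the stack at (282,268), handle at (290,232), and the rack shelf at (215,305). I'll zoom in on both.

```bash
python3 - <<'E'
import cv2
s=cv2.imread("pics/scene0.png")[200:400,220:420];cv2.imwrite("pics/sc.png",cv2.resize(s,None,fx=3,fy=3,interpolation=2))
s=cv2.imread("pics/side0.png")[215:415,145:345];cv2.imwrite("pics/sd.png",cv2.resize(s,None,fx=3,fy=3,interpolation=2))
E
```

```text
(no output)
```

View pics/sc.png

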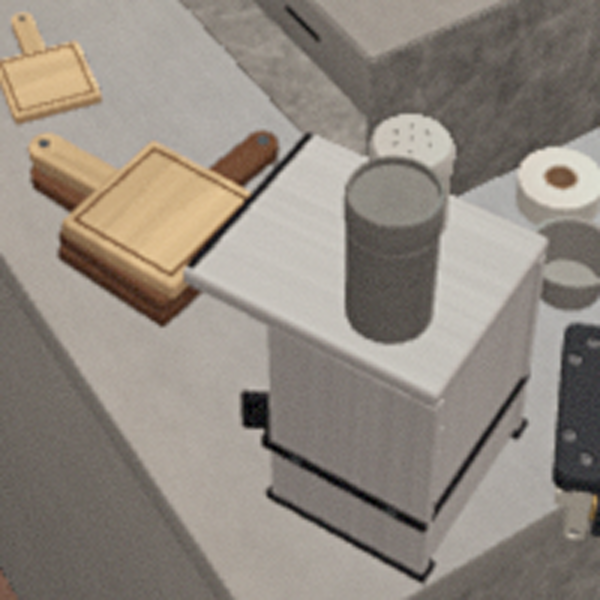

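View pics/sd.png

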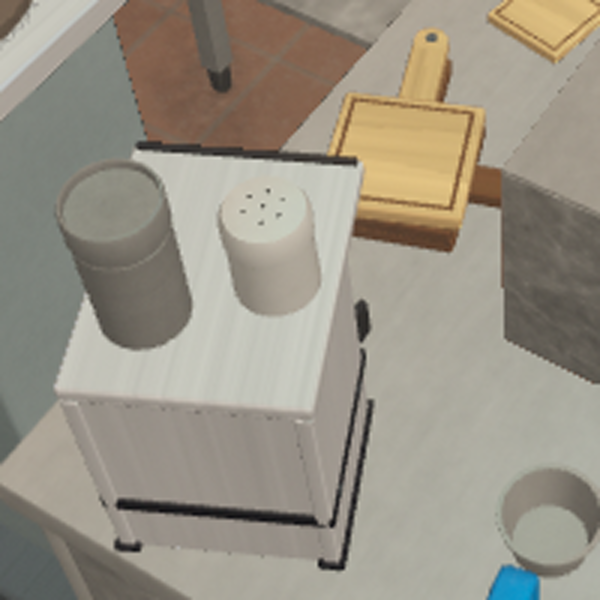

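The crops show these pixels (crop coordinates, divided by 3 plus offset). Board blade corners in scene: (62,222), (155,143), (168,293). In side: (345,93), (486,107), (456,228). Handle holes: (44,143) in scene and (431,37) in side. Shelf corners in scene: (310,135), (188,272), (437,400), (546,243). In side: (137,145), (363,160), (315,415), (55,392).

```bash
cat > h.py <<'E'
import numpy as np,cv2
from scipy.spatial.transform import Rotation as Ro
from scipy.optimize import least_squares
from plant import r
def proj(n,P,info=None):
    i=info or r.camera_info(n);R=Ro.from_euler('xyz',i['attitude'],degrees=True).as_matrix()
    rv=cv2.Rodrigues(R.T)[0];return cv2.projectPoints(np.float64(P).reshape(-1,3),rv,-R.T@i['eye'],i['K'],i['distortion'])[0][:,0]
def pose(p,P):
    c,s=np.cos(p[2]),np.sin(p[2]);P=np.float64(P);return np.c_[p[0]+c*P[:,0]-s*P[:,1],p[1]+s*P[:,0]+c*P[:,1],P[:,2]]
E
python3 - <<'E'
from h import *
C={'scene':(220,200),'side':(145,215)}
I={n:r.camera_info(n) for n in C}
def U(n,c):return np.array(c)/3.+np.array(C[n])
def fit(model,obs,x0):
    f=lambda p:np.concatenate([(proj(n,model(p)[ids],I[n])-U(n,px)).ravel() for n,(ids,px) in obs.items()])
    s=least_squares(f,x0,loss='soft_l1');print(s.x,np.degrees(s.x[2]));print(np.round(f(s.x).reshape(-1,2),1).tolist());return s.x
# board: x handle->blade. yaw ~ -90 ; corners FR.. in order (-50,+50),(-50,-50),(50,50),(50,-50)
z=.042
bm=lambda p:pose(p,[[-.05,.05,z],[-.05,-.05,z],[.05,.05,z],[.05,-.05,z],[p[3],0,z]])
b=fit(bm,{'scene':([1,0,3,4],[(62,222),(155,143),(168,293),(44,143)]),'side':([1,0,2,4],[(345,93),(486,107),(456,228),(431,37)])},[.45,.0,-1.5,-.11])
z=.177
rm=lambda p:pose(p,[[-.1,.066,z],[-.1,-.066,z],[p[3],.066,z],[p[3],-.066,z]])
k=fit(rm,{'scene':([0,1,3,2],[(310,135),(188,272),(437,400),(546,243)]),'side':([1,0,2,3],[(137,145),(363,160),(315,415),(55,392)])},[.45,-.2,-1.5,.05])
for n in C:
    print(n,((proj(n,pose(k,[[.06,.06,0],[.06,-.06,0],[-.05,.06,0],[-.05,-.06,0],[-.064,-.0625,.06]]))-C[n])*3).round().tolist())
E
```

```text
[ 0.46010788  0.0261237  -1.21853187 -0.11214417] -69.8167331076454
[[-0.1, -0.3], [0.9, -1.6], [2.1, -1.2], [0.7, -0.8], [-1.3, -0.9], [-1.4, 0.6], [-0.9, -1.7], [-0.5, -0.3]]
[ 0.49573621 -0.19485674 -1.13333401  0.05964956] -64.9352556098691
[[1.1, -2.3], [-0.2, -1.0], [1.1, -1.9], [2.3, -3.2], [-2.5, -0.3], [-0.5, 0.1], [-1.0, -1.2], [-2.1, -0.4]]
scene [[522.0, 428.0], [430.0, 570.0], [372.0, 353.0], [273.0, 485.0], [250.0, 419.0]]
side [[332.0, 566.0], [128.0, 549.0], [361.0, 400.0], [172.0, 386.0], [157.0, 314.0]]
```

Emit:
{"api": "carry_out", "payload": {
  "targets": [
    [0,0,-0.08,0,0,-0.17],
    [0,0,-0.08,0,0,-0.17],
    [0,0,-0.08,0,0,-0.17],
    [0,0,-0.08,0,0,-0.17],
    [0,0,-0.08,0,0,-0.17]
  ],
  "hand": 1
}}

```text
time_s: 0.78
tcp_pos: [0.4969, -0.4565, 0.4356]
eef_rot: [180.0, 0.0, -81.2]
contact_force: [0.4, -0.5, -0.3]
gripper_width: 0.0878
gripper_force: 0.0
```

```bash
cat >> h.py <<'E'
def goal(pos,yaw,lean):
    # tool: z down leaned so fingers point along heading yaw, x towards heading
    return np.array(pos),Ro.from_euler('z',yaw,degrees=True)*Ro.from_euler('x',180,degrees=True)*Ro.from_euler('y',lean,degrees=True)
def delta(pos,yaw,lean):
    s=r.get_state();R=Ro.from_euler('xyz',s['eef_rot'],degrees=True)
    p,G=goal(pos,yaw,lean)
    print('t',s['time_s'],'pos',s['tcp_pos'].round(4),'rot',s['eef_rot'].round(2),'J',s['joints'].round(1),'F',s['contact_force'].round(1),'w',round(s['gripper_width'],4))
    print('turn units (now axes)',(np.degrees((R.inv()*G).as_rotvec())/60).round(3),'shift units now axes',(R.inv().apply(p-s['tcp_pos'])/.5).round(3),'goal axes',(G.inv().apply(p-s['tcp_pos'])/.5).round(3))
E
python3 -c "
from h import *
delta([.43,.06,.40],-69.8,0)"
```

```text
t 0.775 pos [ 0.4969 -0.4565  0.4356] rot [ 1.7998e+02  2.0000e-02 -8.1230e+01] J [-26.1  17.9  22.1  -0.  -94.3  34.8] F [ 0.4 -0.5 -0.3] w 0.0878
turn units (now axes) [ 0.     0.    -0.191] shift units now axes [-1.041 -0.025  0.072] goal axes [-1.016 -0.231  0.071]
```

Emit:
{"api": "carry_out", "payload": {
  "targets": [
    [-0.11,0,0,0,0,0],
    [-0.11,0,0,0,0,0],
    [-0.11,0,0,0,0,0],
    [-0.11,0,0,0,0,0],
    [-0.11,0,0,0,0,0]
  ]
}}

```text
time_s: 1.4
tcp_pos: [0.456, -0.183, 0.4343]
eef_rot: [180.0, 0.0, -81.6]
contact_force: [1.3, 0.5, 0.7]
gripper_width: 0.0877
gripper_force: 0.0
```

Emit:
{"api": "carry_out", "payload": {
  "targets": [
    [-0.12,-0.01,0.02,0,0,0],
    [-0.12,0,0.02,0,0,0],
    [-0.12,-0.01,0.03,0,0,0],
    [-0.12,0,0,0,0,-0.1],
    [0,0,0,0,0,-0.09]
  ]
}}

```text
time_s: 2.02
tcp_pos: [0.4306, 0.0579, 0.3993]
eef_rot: [180.0, 0.0, -69.6]
contact_force: [0.1, -0.4, 0.9]
gripper_width: 0.0879
gripper_force: 0.0
```

Emit:
{"api": "carry_out", "payload": {
  "targets": [
    [0,0,0,0,0,0],
    [0,0,0,0,0,0]
  ]
}}

```text
time_s: 2.28
tcp_pos: [0.4315, 0.0538, 0.3995]
eef_rot: [180.0, -0.0, -70.3]
contact_force: [0.5, -0.2, 0.6]
gripper_width: 0.0874
gripper_force: 0.0
```

```bash
python3 -c "
from h import *
import pickle
delta([.43,.06,.40],-69.8,0)
i=r.camera_info('wrist');pickle.dump(i,open('w1.pkl','wb'))
im=r.capture('wrist');cv2.imwrite('pics/w1.png',im[:,:,::-1])
for m in([.46,.026,-1.2185],):
  print(proj('wrist',pose(m,[[-.05,.05,.042],[-.05,-.05,.042],[.05,.05,.042],[.05,-.05,.042],[-.112,0,.042]]),i).round())
print(proj('wrist',pose([.4957,-.1949,-1.1333],[[-.1,.066,.177],[-.1,-.066,.177],[-.05,0,.06]]),i).round())
"
```

```text
t 2.275 pos [0.4315 0.0538 0.3995] rot [179.99  -0.   -70.34] J [ 33.3  -6.9 -10.2  -0.  -86.7 -13.6] F [ 0.5 -0.2  0.6] w 0.0874
turn units (now axes) [ 0.    -0.    -0.009] shift units now axes [-0.013 -0.001 -0.001] goal axes [-0.013 -0.002 -0.001]
[[271. 199.]
 [343. 198.]
 [268. 123.]
 [344. 123.]
 [308. 242.]]
[[284.  47.]
 [427.  33.]
 [343.  18.]]
```

View pics/w1.png

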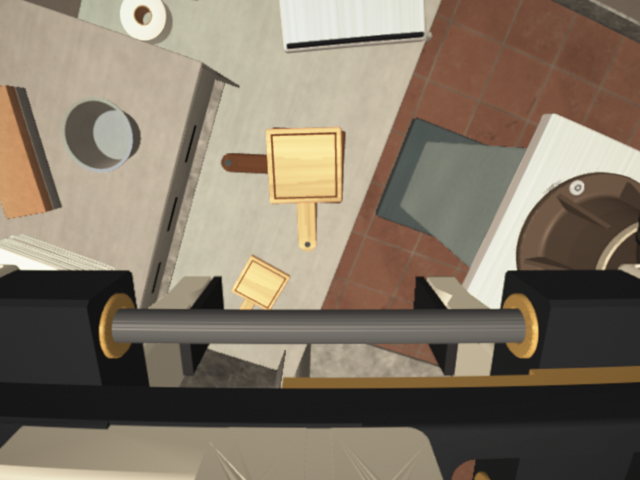

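The wrist view shows the board's blade corners at (267,128), (342,127), (271,203) and (342,203), and its hole at (308,244). The shelf front corners are at (285,48) and (426,36). I'll fit all three cameras jointly, allowing small calibration errors.

```bash
cat > fit.py <<'E'
from h import *
import pickle
I={n:r.camera_info(n) for n in('scene','side')};I['wrist']=pickle.load(open('w1.pkl','rb'))
C={'scene':(220,200,3),'side':(145,215,3),'wrist':(0,0,1)}
B={'scene':([1,0,3,4],[(62,222),(155,143),(168,293),(44,143)]),'side':([1,0,2,4],[(345,93),(486,107),(456,228),(431,37)]),'wrist':([2,3,0,1,4],[(267,128),(342,127),(270,203),(342,203),(308,244)])}
K={'scene':([0,1,3,2],[(310,135),(188,272),(437,400),(546,243)]),'side':([1,0,2,3],[(137,145),(363,160),(315,415),(55,392)]),'wrist':([0,1],[(285,47),(426,35)])}
def f(p):
    e=.0495;z=.042;b=pose(p[:3],[[-e,e,z],[-e,-e,z],[e,e,z],[e,-e,z],[p[3],0,z]])
    z=.177;k=pose(p[4:7],[[-.1,.066,z],[-.1,-.066,z],[p[7],.066,z],[p[7],-.066,z]])
    out=[]
    for j,n in enumerate(C):
        d=p[8+6*j:14+6*j];i=dict(I[n]);i['eye']=i['eye']+d[:3]
        R=Ro.from_euler('xyz',i['attitude'],degrees=True)*Ro.from_rotvec(d[3:],degrees=True);i['attitude']=R.as_euler('xyz',degrees=True)
        for m,o in((b,B),(k,K)):
            out.append((proj(n,m[o[n][0]],i)-(np.array(o[n][1])/C[n][2]+np.array(C[n][:2]))).ravel()/.7)
        out.append(d[:3]/.002);out.append(d[3:]/.2)
    return np.concatenate(out)
s=least_squares(f,np.r_[.46,.026,-1.2185,-.112,.4957,-.195,-1.133,.06,np.zeros(18)])
p=s.x;cov=np.linalg.pinv(s.jac.T@s.jac);print(p[:8].round(4),np.degrees(p[[2,6]]),np.sqrt(np.diag(cov))[:8].round(4));print(p[8:].reshape(3,6).round(4));print(s.fun.round(1), s.cost)
E
python3 fit.py
```

```text
[ 0.4601  0.0307 -1.216  -0.1101  0.4958 -0.1938 -1.1376  0.059 ] [-69.67428509 -65.18231586] [0.002  0.0021 0.0049 0.0009 0.0018 0.0019 0.0039 0.0009]
[[ 1.000e-04 -3.000e-04  1.800e-03  1.836e-01  1.020e-02 -1.566e-01]
 [-8.000e-04 -8.000e-04  1.000e-03  1.321e-01  1.880e-02  2.170e-02]
 [ 6.000e-04  1.000e-03 -1.000e-04  1.771e-01  5.060e-02 -7.600e-03]]
[-1.4  0.7 -0.5 -0.5  0.9 -0.9  0.2  0.9  1.  -0.4 -1.2  1.  -0.7  0.2
  1.7 -1.3  0.1 -0.1  0.9  0.9  0.1 -0.8  0.7 -0.9 -0.4  1.   0.9 -3.1
  1.   0.6 -1.7  1.   0.9  1.8  0.  -0.8 -1.1 -0.  -0.4 -0.4  0.5  0.7
  0.1  0.1  0.1 -0.   0.9  0.   0.4 -0.7  0.4 -1.9 -1.3  0.5 -1.8  1.4
  1.2  0.1  0.3  0.5 -0.1  0.9  0.3 -0. ] 28.207796505045437
```

Emit:
{"api": "carry_out", "payload": {
  "targets": [
    [0,0,0,0,0.13,0],
    [0,0,0,0,0.13,0],
    [0,0,0,0,0.13,0],
    [0,0,0,0,0.13,0],
    [0,0,0,0,0.113,0]
  ]
}}

```text
time_s: 2.95
tcp_pos: [0.4316, 0.0537, 0.3998]
eef_rot: [-179.9, -38.2, -70.4]
contact_force: [-0.0, 0.7, -1.2]
gripper_width: 0.0878
gripper_force: 0.0
```

Emit:
{"api": "carry_out", "payload": {
  "targets": [
    [0,0,0,0,0,0],
    [0,0,0,0,0,0]
  ]
}}

```text
time_s: 3.2
tcp_pos: [0.4316, 0.054, 0.3997]
eef_rot: [-180.0, -37.9, -70.3]
contact_force: [0.1, 0.8, 0.3]
gripper_width: 0.0878
gripper_force: 0.0
```

```bash
cat >> h.py <<'E'
Bd=np.array([.4601,.0307]);By=-69.7;Rk=np.array([.4958,-.1938]);Ry=-65.2
def tcp(o,yaw,xb,zg,lean,yb=0):
    a=np.radians(yaw);h=np.array([np.cos(a),np.sin(a)]);n=np.array([-h[1],h[0]]);l=np.radians(lean)
    return np.r_[o+(xb+.011*np.sin(l))*h+yb*n,zg-.011*np.cos(l)]
E
python3 -c "
from h import *
for z in(.15,.039): g=tcp(Bd,By,-.104,z,38);print(g);delta(g,By,38)
"
```

```text
[0.42636824 0.12188881 0.14133188]
t 3.2 pos [0.4316 0.054  0.3997] rot [-179.96  -37.86  -70.28] J [ 59.4  -4.7 -28.8  28.2 -92.  -45.3] F [0.1 0.8 0.3] w 0.0878
turn units (now axes) [ 0.005  0.002 -0.008] shift units now axes [-0.421 -0.036  0.327] goal axes [-0.421 -0.037  0.327]
[0.42636824 0.12188881 0.03033188]
t 3.2 pos [0.4316 0.054  0.3997] rot [-179.96  -37.86  -70.28] J [ 59.4  -4.7 -28.8  28.2 -92.  -45.3] F [0.1 0.8 0.3] w 0.0878
turn units (now axes) [ 0.005  0.002 -0.008] shift units now axes [-0.557 -0.036  0.503] goal axes [-0.558 -0.037  0.501]
```

Emit:
{"api": "carry_out", "payload": {
  "targets": [
    [-0.084,-0.007,0.065,0,0,0],
    [-0.084,-0.007,0.065,0,0,0],
    [-0.084,-0.007,0.065,0,0,0],
    [-0.084,-0.007,0.065,0,0,0],
    [-0.084,-0.008,0.065,0,0,-0.008]
  ]
}}

```text
time_s: 3.82
tcp_pos: [0.4269, 0.1227, 0.1414]
eef_rot: [179.8, -37.8, -69.8]
contact_force: [1.0, -0.0, -0.3]
gripper_width: 0.0877
gripper_force: 0.0
```

Emit:
{"api": "carry_out", "payload": {
  "targets": [
    [0,0,0,0,0,0],
    [0,0,0,0,0,0]
  ]
}}

```text
time_s: 4.08
tcp_pos: [0.4269, 0.1221, 0.1436]
eef_rot: [179.7, -37.9, -69.7]
contact_force: [-0.3, 0.3, 0.9]
gripper_width: 0.0878
gripper_force: 0.0
```

```bash
python3 -c "
from h import *
import pickle
delta(tcp(Bd,By,-.104,.15,38),By,38)
a=r.capture('scene');b=r.capture('side')
i=r.camera_info('wrist');pickle.dump(i,open('w2.pkl','wb'));w=r.capture('wrist')
cv2.imwrite('pics/m2.png',np.vstack([np.hstack([cv2.resize(a,(400,300)),cv2.resize(b,(400,300))]),np.hstack([cv2.resize(w,(400,300)),cv2.resize(w[0:240,160:480],(400,300))])])[:,:,::-1])
"
```

```text
t 4.075 pos [0.4269 0.1221 0.1436] rot [179.73 -37.91 -69.71] J [ 63.9  13.1 -46.1  29.8 -62.7 -65.2] F [-0.3  0.3  0.9] w 0.0878
turn units (now axes) [ 0.005  0.002 -0.   ] shift units now axes [-0.003  0.001  0.004] goal axes [-0.003  0.001  0.004]
```

View pics/m2.png

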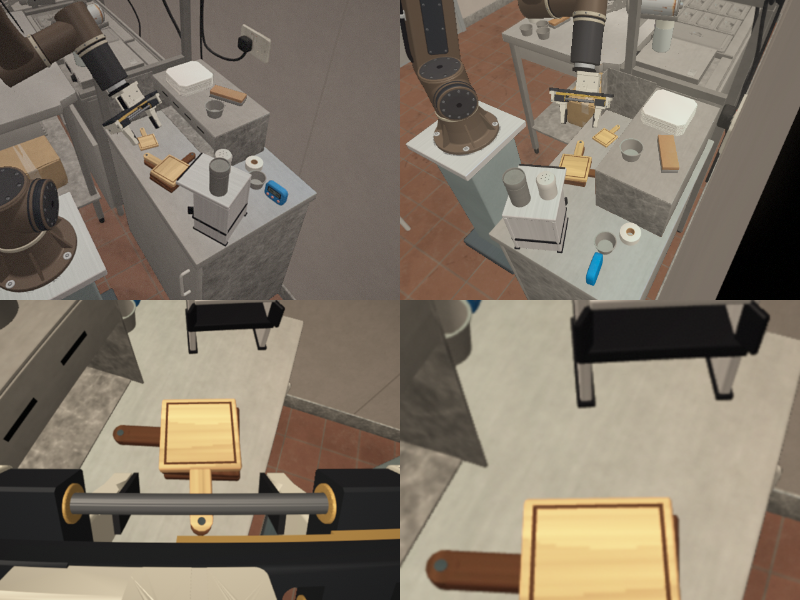

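Emit:
{"api": "carry_out", "payload": {
  "targets": [
    [0,0,0,0.005,-0.032,0],
    [0,0,0,0,0,0]
  ]
}}

```text
time_s: 4.47
tcp_pos: [0.4263, 0.1219, 0.1431]
eef_rot: [-179.9, -35.9, -69.7]
contact_force: [-0.4, 0.5, -0.4]
gripper_width: 0.0873
gripper_force: 0.0
```

```bash
python3 -c "
from h import *
import pickle
delta(tcp(Bd,By,-.104,.039,36),By,36)
i=pickle.load(open('w2.pkl','rb'))
print((proj('wrist',pose([*Bd,np.radians(By)],[[-.05,.05,.042],[-.05,-.05,.042],[.05,.05,.042],[.05,-.05,.042],[-.11,0,.042]]),i)/1.6+[0,300]).round(1).tolist())
print(((proj('wrist',pose([*Rk,np.radians(Ry)],[[-.05,.055,.06],[-.05,-.055,.06]]),i)-[160,0])*1.25+[400,300]).round(1).tolist())
"
```

```text
t 4.475 pos [0.4263 0.1219 0.1431] rot [-179.93  -35.91  -69.68] J [ 63.3  11.9 -46.3  29.3 -61.4 -64. ] F [-0.4  0.5 -0.4] w 0.0873
turn units (now axes) [-0.001  0.002  0.   ] shift units now axes [-0.133  0.     0.183] goal axes [-0.133 -0.     0.183]
[[158.4, 468.5], [242.7, 468.3], [163.2, 397.6], [237.1, 397.5], [200.8, 521.0]]
[[591.0, 348.3], [735.7, 341.5]]
```

Emit:
{"api": "carry_out", "payload": {
  "targets": [
    [-0.027,0,0.037,0,0,0],
    [-0.027,0,0.037,0,0,0],
    [-0.027,0,0.037,0,0,0],
    [0,0,0,0,0,0]
  ]
}}

```text
time_s: 4.97
tcp_pos: [0.4257, 0.1212, 0.0731]
eef_rot: [179.8, -36.2, -69.5]
contact_force: [0.4, -0.3, 0.7]
gripper_width: 0.0878
gripper_force: 0.0
```

Emit:
{"api": "carry_out", "payload": {
  "targets": [
    [-0.026,0,0.036,0,0,0],
    [-0.026,0,0.036,0,0,0],
    [0,0,0,0,0,0]
  ]
}}

```text
time_s: 5.35
tcp_pos: [0.4261, 0.1214, 0.0294]
eef_rot: [179.9, -36.1, -69.5]
contact_force: [-0.1, 0.1, 0.9]
gripper_width: 0.0878
gripper_force: 0.0
```

```bash
python3 -c "
from h import *
delta(tcp(Bd,By,-.104,.039,36),By,36)"
```

```text
t 5.35 pos [0.4261 0.1214 0.0294] rot [179.86 -36.14 -69.53] J [ 61.2  22.9 -54.1  38.6 -45.6 -76. ] F [-0.1  0.1  0.9] w 0.0878
turn units (now axes) [ 0.001 -0.002  0.002] shift units now axes [-0.    -0.001 -0.002] goal axes [-0.    -0.001 -0.002]
```

Emit:
{"api": "carry_out", "payload": {
  "targets": [
    [0,0,0,0,0,0],
    [0,0,0,0,0,0],
    [0,0,0,0,0,0],
    [0,0,0,0,0,0],
    [0,0,0,0,0,0]
  ],
  "hand": 0,
  "squeeze": 45
}}

```text
time_s: 5.98
tcp_pos: [0.4261, 0.1219, 0.0292]
eef_rot: [179.9, -36.1, -69.6]
contact_force: [-1.0, 1.3, 0.3]
gripper_width: 0.0431
gripper_force: 0.0
```

Emit:
{"api": "carry_out", "payload": {
  "targets": [
    [0,0,0,0,0,0],
    [0,0,0,0,0,0],
    [0,0,0,0,0,0]
  ]
}}

```text
time_s: 6.35
tcp_pos: [0.4261, 0.1219, 0.0291]
eef_rot: [179.9, -36.1, -69.6]
contact_force: [0.3, 0.3, 0.4]
gripper_width: 0.0255
gripper_force: 45.0
```

Emit:
{"api": "carry_out", "payload": {
  "targets": [
    [0.009,0,-0.012,0,0,0],
    [0.018,0,-0.024,0,0,0],
    [0.018,0,-0.024,0,0,0],
    [0.008,0,-0.012,0,0,0],
    [0,0,0,0,0,0]
  ]
}}

```text
time_s: 6.98
tcp_pos: [0.4264, 0.1222, 0.0745]
eef_rot: [-180.0, -36.0, -69.6]
contact_force: [0.4, -0.2, -0.7]
gripper_width: 0.0258
gripper_force: 45.0
```

Emit:
{"api": "carry_out", "payload": {
  "targets": [
    [0,0,0,0,0,0],
    [0,0,0,0,0,0]
  ]
}}

```text
time_s: 7.22
tcp_pos: [0.4261, 0.1214, 0.0735]
eef_rot: [179.9, -36.1, -69.5]
contact_force: [-0.3, -0.6, -1.0]
gripper_width: 0.0253
gripper_force: 45.0
```

```bash
python3 -c "
from h import *
import pickle
delta(tcp(Bd,By,-.104,.084,36),By,36)
a=r.capture('scene');b=r.capture('side')
i=r.camera_info('wrist');pickle.dump(i,open('w3.pkl','wb'));w=r.capture('wrist')
cv2.imwrite('pics/w3.png',w[:,:,::-1])
A=cv2.resize(a[200:350,200:400],(400,300),interpolation=2);Bq=cv2.resize(b[200:350,180:380],(400,300),interpolation=2)
cv2.imwrite('pics/m3.png',np.vstack([np.hstack([A,Bq]),np.hstack([cv2.resize(w[130:430,120:520],(400,300)),cv2.resize(w[0:240,160:480],(400,300))])])[:,:,::-1])
# predicted in wrist if rigid with tool & level lifted 45mm
for dz in(0,.045):print(proj('wrist',pose([*Bd,np.radians(By)],[[-.05,.05,.042+dz],[-.05,-.05,.042+dz],[.05,.05,.042+dz],[.05,-.05,.042+dz],[-.11,0,.042+dz]]),i).round(1).tolist())
"
```

```text
t 7.225 pos [0.4261 0.1214 0.0735] rot [179.88 -36.09 -69.55] J [ 62.3  18.4 -51.2  33.8 -51.7 -70.6] F [-0.3 -0.6 -1. ] w 0.0253
turn units (now axes) [ 0.    -0.001  0.002] shift units now axes [ 0.001 -0.001 -0.003] goal axes [ 0.001 -0.001 -0.003]
[[231.9, 230.5], [409.1, 230.9], [245.1, 90.6], [395.7, 90.9], [320.6, 340.4]]
[[210.7, 193.8], [431.6, 194.2], [230.8, 33.2], [410.9, 33.7], [321.4, 329.8]]
```

View pics/m3.png

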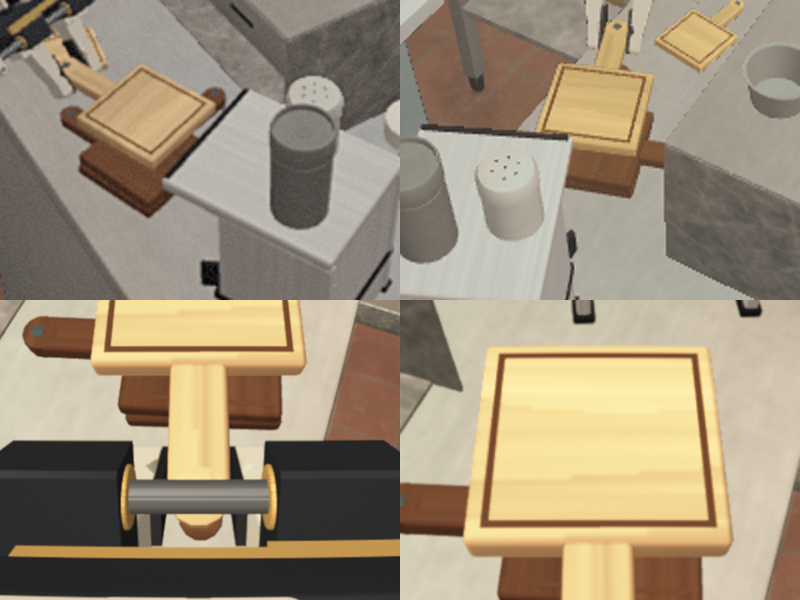

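The board is lifted clear and nearly level, the other two are in place, and the grip is centred. Next is aligning it with the rack.

```bash
python3 -c "
from h import *
delta(np.r_[tcp(Rk,Ry,-.19-.104,0,36)[:2],.070],Ry,36)"
```

```text
t 7.375 pos [0.4261 0.1215 0.0736] rot [179.89 -36.09 -69.55] J [ 62.3  18.4 -51.2  33.8 -51.7 -70.6] F [-0.3 -0.  -0.9] w 0.0259
turn units (now axes) [ 0.045 -0.001 -0.059] shift units now axes [0.049 0.133 0.045] goal axes [0.041 0.138 0.039]
```

Emit:
{"api": "carry_out", "payload": {
  "targets": [
    [0,0,0,0.023,0,-0.03],
    [0,0,0,0.022,0,-0.029],
    [0.01,0.046,0.01,0,0,0],
    [0.015,0.046,0.015,0,0,0],
    [0.016,0.046,0.014,0,0,0]
  ]
}}

```text
time_s: 8.0
tcp_pos: [0.3838, 0.0838, 0.0836]
eef_rot: [178.6, -35.9, -65.2]
contact_force: [-0.5, 0.2, -1.2]
gripper_width: 0.0258
gripper_force: 45.0
```

Emit:
{"api": "carry_out", "payload": {
  "targets": [
    [0,0,0,0,0,0],
    [0,0,0,0,0,0]
  ]
}}

```text
time_s: 8.25
tcp_pos: [0.3844, 0.0843, 0.0831]
eef_rot: [178.6, -35.9, -65.2]
contact_force: [-0.7, 0.7, -0.4]
gripper_width: 0.0256
gripper_force: 45.0
```

```bash
python3 -c "
from h import *
import pickle
delta(np.r_[tcp(Rk,Ry,-.19-.104,0,36)[:2],.070],Ry,36)
i=r.camera_info('wrist');pickle.dump(i,open('w4.pkl','wb'));w=r.capture('wrist')
cv2.imwrite('pics/w4.png',cv2.resize(w[0:300,120:520],(800,600),interpolation=2)[:,:,::-1])
q=lambda P:((proj('wrist',P,i)-[120,0])*2).round(0).tolist()
p=[*Rk,np.radians(Ry)]
print(q(pose(p,[[-.24,.05,.083],[-.24,-.05,.083],[-.14,.05,.083],[-.14,-.05,.083]])))
print(q(pose(p,[[-.05,.055,.06],[-.05,-.055,.06],[-.064,.0625,.06],[-.064,-.0625,.06],[-.05,.055,.0],[-.05,-.055,0]])))
"
```

```text
t 8.25 pos [0.3844 0.0843 0.0831] rot [178.6  -35.89 -65.17] J [ 66.2  12.6 -58.2  33.1 -50.9 -70.2] F [-0.7  0.7 -0.4] w 0.0256
turn units (now axes) [0.023 0.002 0.   ] shift units now axes [0.004 0.03  0.036] goal axes [0.003 0.031 0.035]
[[260.0, 369.0], [660.0, 368.0], [279.0, 73.0], [611.0, 76.0]]
[[285.0, -49.0], [577.0, -45.0], [263.0, -24.0], [601.0, -20.0], [300.0, 82.0], [546.0, 84.0]]
```

View pics/w4.png

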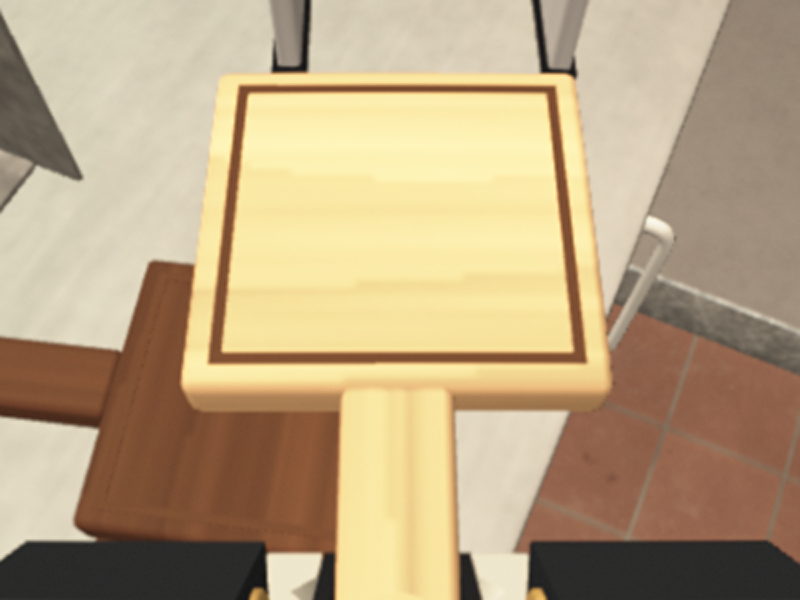

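Emit:
{"api": "carry_out", "payload": {
  "targets": [
    [0,0,0,0.023,0.002,0],
    [0.001,0.016,0.017,0,0,0],
    [0.002,0.015,0.018,0,0,0],
    [0,0,0,0,0,0],
    [0,0,0,0,0,0]
  ]
}}

```text
time_s: 8.93
tcp_pos: [0.3832, 0.0833, 0.0829]
eef_rot: [178.4, -35.9, -65.2]
contact_force: [-0.5, 0.6, -1.0]
gripper_width: 0.0257
gripper_force: 45.0
```

```bash
python3 -c "
from h import *
import pickle
delta(np.r_[tcp(Rk,Ry,-.19-.104,0,36)[:2],.068],Ry,36)
delta(np.r_[tcp(Rk,Ry,-.12-.104,0,36)[:2],.068],Ry,36)
i=r.camera_info('wrist');pickle.dump(i,open('w4.pkl','wb'));w=r.capture('wrist')
cv2.imwrite('pics/w5.png',cv2.resize(w[0:300,120:520],(800,600),interpolation=2)[:,:,::-1])
q=lambda P:((proj('wrist',P,i)-[120,0])*2).round(0).tolist()
p=[*Rk,np.radians(Ry)]
print(q(pose(p,[[-.24,.05,.081],[-.24,-.05,.081],[-.14,.05,.081],[-.14,-.05,.081]])))
print(q(pose(p,[[-.05,.055,.06],[-.05,-.055,.06],[-.064,.0625,.06],[-.064,-.0625,.06],[-.05,.055,.0],[-.05,-.055,0]])))
"
```

```text
t 8.925 pos [0.3832 0.0833 0.0829] rot [178.44 -35.91 -65.19] J [ 66.2  12.6 -58.2  32.9 -50.9 -70.1] F [-0.5  0.6 -1. ] w 0.0257
turn units (now axes) [0.026 0.002 0.   ] shift units now axes [0.001 0.027 0.038] goal axes [0.001 0.028 0.037]
t 8.925 pos [0.3832 0.0833 0.0829] rot [178.44 -35.91 -65.19] J [ 66.2  12.6 -58.2  32.9 -50.9 -70.1] F [-0.5  0.6 -1. ] w 0.0257
turn units (now axes) [0.026 0.002 0.   ] shift units now axes [0.114 0.025 0.12 ] goal axes [0.114 0.028 0.12 ]
[[255.0, 374.0], [651.0, 373.0], [273.0, 79.0], [604.0, 82.0]]
[[279.0, -49.0], [571.0, -45.0], [257.0, -24.0], [596.0, -19.0], [295.0, 83.0], [541.0, 85.0]]
```

View pics/w5.png

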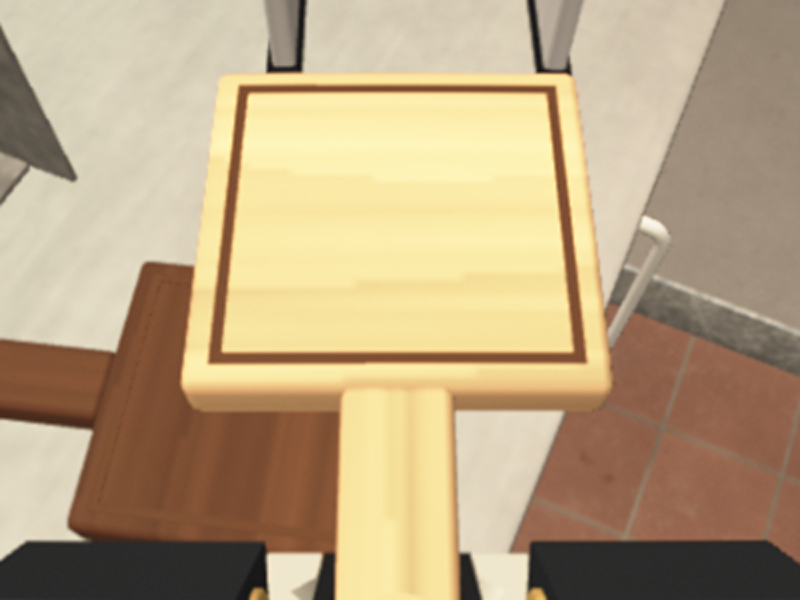

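The view shows the board barely moved (blade far edge at row 75, rack feet at row 70). J3 is at its -58.28° limit, so this standoff pose is out of reach. I'll fit a kinematic model from the readings and plan a reachable route.

```bash
cat > kin.py <<'E'
from h import *
D=[([-26.0647,20.5818,.647,-.0128,-70.135,-16.51],[.49682,-.45644,.23386],[179.93,-.008,-132.579]),
([-26.1,17.9,22.1,0,-94.3,34.8],[.4969,-.4565,.4356],[179.98,.02,-81.23]),
([33.3,-6.9,-10.2,0,-86.7,-13.6],[.4315,.0538,.3995],[179.99,0,-70.34]),
([59.4,-4.7,-28.8,28.2,-92,-45.3],[.4316,.054,.3997],[-179.96,-37.86,-70.28]),
([63.9,13.1,-46.1,29.8,-62.7,-65.2],[.4269,.1221,.1436],[179.73,-37.91,-69.71]),
([63.3,11.9,-46.3,29.3,-61.4,-64.],[.4263,.1219,.1431],[-179.93,-35.91,-69.68]),
([61.2,22.9,-54.1,38.6,-45.6,-76],[.4261,.1214,.0294],[179.86,-36.14,-69.53]),
([62.3,18.4,-51.2,33.8,-51.7,-70.6],[.4261,.1214,.0735],[179.88,-36.09,-69.55]),
([66.2,12.6,-58.2,33.1,-50.9,-70.2],[.3844,.0843,.0831],[178.6,-35.89,-65.17])]
E=lambda a,q:Ro.from_euler(a,q,degrees=True)
def fk(q,g,s4,s6):
    a1,d,h,L2,L3,a3,Lt,dw=g;f=E('z',q[0]);R3=f*E('y',q[1]-q[2])
    w=f.apply([a1,-d,h])+(f*E('y',q[1])).apply([0,0,L2])+R3.apply([L3,0,a3])
    R4=R3*E('x',s4*q[3]);R5=R4*E('y',-q[4]);
    T=R5*E('x',s6*q[5])
    return w+R5.apply([Lt,dw,0]),T,w
def res(p,s4,s6,C):
    o=[]
    for q,x,e in D:
        P,T,_=fk(q,p,s4,s6);o+=list((P-x)/.001)+list(((T*C).inv()*E('xyz',e)).as_rotvec()/.003)
    return np.array(o)
def model():
    best=None
    for s4 in(1,-1):
        for s6 in(1,-1):
            P,T,_=fk(D[0][0],np.ones(8),s4,s6);C=T.inv()*E('xyz',D[0][2])
            s=least_squares(res,[0,.19,.3,.4,.4,0,.3,0],args=(s4,s6,C),loss='soft_l1')
            if best is None or s.cost<best[0]:best=(s.cost,s.x,s4,s6,C,s.fun)
    return best
lo=np.array([-176,-82,-58.2,-173.8,-174.7,-173.6]);hi=np.array([176,121.7,71.7,95.5,-.2,173.6])
def ik(m,pos,R,q0):
    def f(q):
        P,T,_=fk(q,m[1],m[2],m[3]);return np.r_[(P-pos)/.001,((T*m[4]).inv()*R).as_rotvec()/.002]
    s=least_squares(f,np.clip(q0,lo+.1,hi-.1),bounds=(lo,hi),x_scale=10);return s.x,np.abs(f(s.x)).max(),np.abs(f(s.x))
E
python3 - <<'E'
from kin import *
m=model();print(m[0],m[1].round(3),m[2],m[3],np.abs(m[5]).reshape(-1,6).max(0).round(1))
for lean in(34,36,40,45):
  for x in(-.19,-.15,-.12,-.08,-.04,0):
    P,G=goal(np.r_[tcp(Rk,Ry,x-.104,0,lean)[:2],.068],Ry,lean);q,e,v=ik(m,P,G,D[-1][0]);print(lean,x,q.round(1),v.round(1))
E
```

```text
1.0302769618734255 [-0.    -0.     0.198  0.602  0.464 -0.     0.37  -0.192] -1 -1 [0.4 0.3 0.2 0.4 0.3 0.4]
34 -0.19 [ 64.8  11.9 -58.2  32.2 -49.4 -68.2] [ 8.  13.5 11.3 16.2  1.9  0. ]
34 -0.15 [ 57.8  11.3 -58.2  35.4 -48.6 -64.2] [14.1 18.5 17.2 24.3  5.1  0. ]
34 -0.12 [ 52.2  11.  -58.2  38.2 -47.6 -61.3] [18.7 20.2 20.9 29.   8.   0. ]
34 -0.08 [ 44.4  10.8 -58.2  42.5 -45.8 -57.5] [24.3 20.2 24.5 33.3 12.3  0. ]
34 -0.04 [ 36.3  10.9 -58.2  47.4 -43.4 -54.2] [28.7 18.  26.6 35.3 16.2  0. ]
34 0 [ 27.9  11.2 -58.2  53.2 -40.6 -51.6] [31.5 14.4 27.  35.2 19.2  0. ]
36 -0.19 [ 65.8  13.1 -58.2  32.9 -50.5 -70. ] [ 8.1 14.8 11.5 17.   1.6  0. ]
36 -0.15 [ 58.9  12.4 -58.2  36.2 -49.8 -66.2] [14.6 20.5 17.6 25.7  4.7  0. ]
36 -0.12 [ 53.3  12.1 -58.2  39.1 -48.9 -63.4] [19.7 22.7 21.5 30.9  7.6  0. ]
36 -0.08 [ 45.5  11.8 -58.2  43.5 -47.2 -59.8] [26.  23.  25.5 35.9 12.   0. ]
36 -0.04 [ 37.3  11.8 -58.2  48.6 -44.9 -56.6] [31.2 20.9 27.9 38.5 16.3  0. ]
36 0 [ 28.9  12.1 -58.2  54.6 -42.2 -54. ] [34.8 17.1 28.6 38.9 19.6  0. ]
40 -0.19 [ 67.8  15.6 -58.2  34.  -52.6 -73.5] [ 8.
[... 188 characters left out ...]
 -0.08 [ 47.7  14.1 -58.2  45.2 -49.9 -64.2] [28.7 28.7 26.5 40.5 11.1  0. ]
40 -0.04 [ 39.4  13.9 -58.2  50.7 -47.8 -61.2] [35.6 26.9 29.4 44.4 15.6  0. ]
40 0 [ 30.7  14.1 -58.2  57.1 -45.3 -58.9] [41.  22.7 30.5 45.7 19.6  0. ]
45 -0.19 [ 70.   19.  -58.2  35.1 -55.1 -77.5] [ 7.7 18.9 10.4 18.6  0.   0. ]
45 -0.15 [ 63.4  18.3 -58.2  38.8 -54.8 -74.6] [15.3 28.1 17.  29.9  2.1  0. ]
45 -0.12 [ 58.   17.8 -58.2  42.  -54.3 -72.4] [21.9 32.7 21.3 37.3  4.7  0. ]
45 -0.08 [ 50.3  17.3 -58.2  47.  -53.2 -69.5] [31.2 35.3 26.  45.2  9.   0. ]
45 -0.04 [ 41.9  17.1 -58.2  52.9 -51.5 -66.9] [40.  34.3 29.2 50.5 13.7  0. ]
45 0 [ 33.1  17.  -58.2  59.8 -49.3 -64.9] [47.7 30.  30.6 53.  18.   0. ]
```

```bash
python3 - <<'E'
from kin import *
import pickle
m=model();pickle.dump(m,open('m.pkl','wb'));rng=np.random.default_rng(0)
def allik(P,G,n=60):
    S=[]
    for _ in range(n):
        q0=rng.uniform(lo,hi);q0[0]=rng.uniform(-90,100);q0[1]=rng.uniform(-40,80);q,e,v=ik(m,P,G,q0)
        if e<.5 and not any(np.abs(q-s).max()<2 for s in S):S.append(q)
    return S
for flip in(0,180):
 for lean in(36,44):
  for nm,o,y,x,z in(('pick',Bd,By,0,.030),('in-.12',Rk,Ry,-.12,.068),('home',Rk,Ry,0,.062)):
    P,G=goal(np.r_[tcp(o,y,x-.104,0,lean)[:2],z],y,lean);G=G*E('z',flip)
    print(flip,lean,nm,[(s.round(0).astype(int).tolist(),'wrist',fk(s,m[1],m[2],m[3])[2].round(2).tolist()) for s in allik(P,G)])
E
```

```text
0 36 pick [([61, 23, -54, 38, -46, -76], 'wrist', [0.16, 0.3, 0.3])]
0 36 in-.12 []
0 36 home []
0 44 pick [([64, 27, -53, 40, -51, -81], 'wrist', [0.15, 0.32, 0.28])]
0 44 in-.12 []
0 44 home []
180 36 pick [([61, 23, -54, 38, -46, 104], 'wrist', [0.16, 0.3, 0.3])]
180 36 in-.12 []
180 36 home []
180 44 pick [([64, 27, -53, 40, -51, 99], 'wrist', [0.15, 0.32, 0.28])]
180 44 in-.12 []
180 44 home []
```

```bash
cat > an.py <<'E'
from kin import *
import pickle
m=pickle.load(open('m.pkl','rb'));a1,d,h,L2,L3,a3,Lt,dw=m[1]
def roots(P,G):
    # all roots ignoring limits; T x-axis = tool z
    zt=G.apply([0,0,1]);C=P-Lt*zt;u=np.cross(zt,[0,0,1]);u/=np.linalg.norm(u);v=np.cross(zt,u);out=[]
    th=np.linspace(0,2*np.pi,1441)
    for back in(1,-1):
        for el in(1,-1):
            def geo(t):
                o=u*np.cos(t)+v*np.sin(t);w=C+abs(dw)*o;rr=back*np.hypot(w[0],w[1])-a1;zz=w[2]-h;D=np.hypot(rr,zz)
                c=(D*D-L2**2-L3**2)/(2*L2*L3)
                if abs(c)>1:return None
                g=el*np.arccos(c);j2=np.arctan2(rr,zz)-np.arctan2(L3*np.sin(g),L2+L3*np.cos(g));a=j2+g
                hd=back*w[:2]/np.hypot(w[0],w[1]);f=np.r_[hd*np.sin(a),np.cos(a)]
                return f@o,np.degrees([np.arctan2(hd[1],hd[0]),j2,np.pi/2-g]),w
            prev=None
            for t in th:
                x=geo(t)
                if x and prev and x[0]*prev[0]<0:out.append((x[1].round(1),x[2].round(2),round(np.degrees(t))))
                prev=x
    return out
def full(P,G):
    S=[]
    for q3,w,t in roots(P,G):
        for s in(-1,1):
          for j4 in(-120,-30,60,150):
            f=lambda k:np.r_[(fk([*q3,*k],m[1],m[2],m[3])[0]-P)/.01,((fk([*q3,*k],m[1],m[2],m[3])[1]*m[4]).inv()*G).as_rotvec()]
            o=least_squares(f,[j4,70*s,0],x_scale=30)
            k=(o.x+180)%360-180
            if o.cost<.01 and not any(np.abs(np.r_[q3,k]-y[0]).max()<3 for y in S):S.append((np.r_[q3,k],w))
    return S
E
python3 - <<'E'
from an import *
for lean in(0,36,45):
  for nm,o,y,x,z in(('pick',Bd,By,0,.030),('home',Rk,Ry,0,.062)):
    P,G=goal(np.r_[tcp(o,y,x-.104,0,lean)[:2],z],y,lean)
    print(lean,nm)
    for q,w in full(P,G):print('  ',q.round(0),w)
E
```

```text
0 pick
   [  -9.   13.  -43. -180.   34. -151.] [ 0.39 -0.06  0.4 ]
   [ 42.  14. -42.   0. -34. -22.] [0.29 0.27 0.4 ]
   [ 36. 116. 206.  40. 180.  24.] [0.44 0.32 0.4 ]
   [  -2.  116.  206.  140. -180.  163.] [ 0.54 -0.02  0.4 ]
   [  -9.  113.  223.  180. -161. -151.] [ 0.39 -0.06  0.4 ]
   [ 42. 113. 222.  -0. 160. -22.] [0.29 0.27 0.4 ]
   [-144. -116.  -26. -140.  180.   25.] [0.44 0.32 0.4 ]
   [ 178. -116.  -26.  -43.  179.  160.] [ 0.54 -0.02  0.4 ]
   [ 178. -116.  -26.  -38. -179.  165.] [ 0.54 -0.02  0.4 ]
   [ 171. -113.  -43.   -0. -161. -151.] [ 0.39 -0.06  0.4 ]
   [-138. -113.  -42. -180.  160.  -22.] [0.29 0.27 0.4 ]
   [ 171.  -13.  223.    0.   34. -151.] [ 0.39 -0.06  0.4 ]
   [-138.  -13.  222.  180.  -34.  -22.] [0.29 0.27 0.4 ]
0 home
   [ 12.  12. -38.   0. -40.  13.] [0.41 0.09 0.43]
   [ -37.   12.  -38.  180.   40. -118.] [ 0.34 -0.25  0.43]
   [ 12. 110. 218.  -0. 162.  13.] [0.41 0.09 0.43]
   [   7.  112.  202.   38. -180.   57.] [0.55 0.06 0.43]
   [ -32.  112.  202.  146. -178. -158.] [ 0.47 -0.29  0.43]
   [ -32.  112.  202.  138.  178. -166.] [ 0.
[... 1634 characters left out ...]
5  0.2 ]
   [-115. -130.  -53.  142.  125.  -79.] [0.15 0.33 0.27]
   [-131. -132.  -14.  -94. -142.   48.] [0.44 0.5  0.2 ]
   [-115.  -28.  233. -140.  -52.  -82.] [0.15 0.32 0.27]
   [-147.  -27.  200.   50.   65.  136.] [0.49 0.32 0.39]
45 home
   [ 19.  16. -72.  93. -45. -87.] [0.17 0.06 0.32]
   [   7.   16.  -31. -116.   49.  151.] [0.48 0.06 0.44]
   [ 40. 124. 250. -51. 118. -51.] [0.18 0.15 0.24]
   [  25.  127.  208.   81. -134.   77.] [0.5  0.24 0.29]
   [-140. -124.  -70.  130.  118.  -51.] [0.18 0.15 0.24]
   [-155. -127.  -28.  -99. -134.   77.] [0.5  0.24 0.29]
   [-161.  -16.  252.  -86.  -45.  -87.] [0.17 0.06 0.32]
   [-173.  -16.  211.   64.   49.  151.] [0.48 0.06 0.44]
```

```bash
python3 - <<'E'
from an import *
for gx in(-.110,):
 for x in(-.2,-.16,-.12,-.08,-.04,-.02,0):
  row=[]
  for lean in(10,15,18,20,22,25,28,31):
    P,G=goal(np.r_[tcp(Rk,Ry,x+gx,0,lean)[:2],.066],Ry,lean);q,e,v=ik(m,P,G,[40,12,-50,20,-50,-40]);row.append((lean,round(e,1),q.round(0).astype(int).tolist() if e<1 else q[2].round(0)))
  print(x,row)
E
```

```text
-0.2 [(10, np.float64(0.0), [53, 3, -55, 15, -37, -40]), (15, np.float64(0.0), [57, 4, -58, 21, -38, -49]), (18, np.float64(1.7), np.float64(-58.0)), (20, np.float64(3.9), np.float64(-58.0)), (22, np.float64(5.8), np.float64(-58.0)), (25, np.float64(8.3), np.float64(-58.0)), (28, np.float64(10.4), np.float64(-58.0)), (31, np.float64(11.9), np.float64(-58.0))]
-0.16 [(10, np.float64(0.0), [47, 4, -55, 16, -36, -35]), (15, np.float64(0.2), [50, 4, -58, 23, -37, -45]), (18, np.float64(5.0), np.float64(-58.0)), (20, np.float64(7.9), np.float64(-58.0)), (22, np.float64(10.5), np.float64(-58.0)), (25, np.float64(14.1), np.float64(-58.0)), (28, np.float64(17.2), np.float64(-58.0)), (31, np.float64(19.8), np.float64(-58.0))]
-0.12 [(10, np.float64(0.0), [40, 4, -55, 17, -35, -29]), (15, np.float64(0.9), [43, 5, -58, 25, -35, -40]), (18, np.float64(6.5), np.float64(-58.0)), (20, np.float64(10.0), np.float64(-58.0)), (22, np.float64(13.3), np.float64(-58.0)), (25, np.float64(17.9), np.float64(-58.0)), (28, np.float64(22.0), np.float64(-58.0)), (31, np.float64(25.6), np.float64(-58.0))]
-0.08 [
[... 749 characters left out ...]
0), [23, 8, -51, 19, -32, -15]), (15, np.float64(0.0), [25, 7, -57, 31, -30, -28]), (18, np.float64(3.7), np.float64(-58.0)), (20, np.float64(8.1), np.float64(-58.0)), (22, np.float64(12.4), np.float64(-58.0)), (25, np.float64(18.8), np.float64(-58.0)), (28, np.float64(24.9), np.float64(-58.0)), (31, np.float64(30.7), np.float64(-58.0))]
0 [(10, np.float64(0.0), [20, 9, -50, 19, -32, -12]), (15, np.float64(0.0), [22, 8, -56, 32, -29, -26]), (18, np.float64(2.4), np.float64(-58.0)), (20, np.float64(6.8), np.float64(-58.0)), (22, np.float64(11.3), np.float64(-58.0)), (25, np.float64(17.8), np.float64(-58.0)), (28, np.float64(24.1), np.float64(-58.0)), (31, np.float64(30.2), np.float64(-58.0))]
```

The rack poses need J3 beyond its limit at 36° lean; the model allows about 15°. New plan:
1. Set the board back on the stack.
2. Regrip at about 13° lean near the handle end.
3. Insert until the gripper nears the shelf.
4. Release, then push it home with closed fingers.

```bash
python3 - <<'E'
from an import *
delta([.4261,.1219,.080],-69.6,36.1)
for x in(-.2,-.16,-.12,-.08,-.04,-.02,0):
    for gx,z in((-.105,.068),(-.131,.068)):
        P,G=goal(np.r_[tcp(Rk,Ry,x+gx,0,13)[:2],z],Ry,13);q,e,v=ik(m,P,G,[40,12,-50,20,-50,-40]);print(x,gx,round(e,2),q.round(1))
i=r.camera_info('wrist')
E
```

```text
t 8.975 pos [0.3833 0.0833 0.0829] rot [178.45 -35.9  -65.2 ] J [ 66.2  12.6 -58.2  32.9 -50.9 -70.1] F [-0.4  0.7 -1.6] w 0.0255
turn units (now axes) [-0.017  0.003  0.059] shift units now axes [-0.031 -0.11  -0.018] goal axes [-0.038 -0.107 -0.02 ]
-0.2 -0.105 0.0 [ 54.6   3.5 -56.5  18.4 -38.1 -45.2]
-0.2 -0.131 0.0 [ 58.8   3.6 -56.   17.2 -39.1 -48.2]
-0.16 -0.105 0.0 [ 47.9   3.6 -56.9  20.4 -36.4 -40.3]
-0.16 -0.131 0.0 [ 52.3   3.5 -56.7  19.1 -37.5 -43.5]
-0.12 -0.105 0.0 [ 40.9   4.2 -56.8  22.3 -34.7 -35.2]
-0.12 -0.131 0.0 [ 45.5   3.8 -56.9  21.1 -35.8 -38.5]
-0.08 -0.105 0.0 [ 33.9   5.2 -56.1  24.  -33.1 -29.8]
-0.08 -0.131 0.0 [ 38.5   4.5 -56.6  22.9 -34.1 -33.3]
-0.04 -0.105 0.0 [ 27.2   6.5 -54.9  25.4 -31.6 -24.4]
-0.04 -0.131 0.0 [ 31.5   5.6 -55.8  24.5 -32.5 -28. ]
-0.02 -0.105 0.0 [ 23.9   7.3 -54.2  25.9 -31.  -21.7]
-0.02 -0.131 0.0 [ 28.2   6.3 -55.2  25.2 -31.8 -25.3]
0 -0.105 0.0 [ 20.8   8.1 -53.2  26.3 -30.4 -19. ]
0 -0.131 0.0 [ 24.9   7.1 -54.4  25.8 -31.2 -22.5]
```

Emit:
{"api": "carry_out", "payload": {
  "targets": [
    [-0.01,-0.037,-0.006,0,0,0],
    [-0.01,-0.037,-0.006,0,0,0],
    [-0.011,-0.036,-0.006,0,0,0],
    [0,0,0,-0.017,0.003,0.059],
    [0,0,0,0,0,0]
  ]
}}

```text
time_s: 9.6
tcp_pos: [0.4269, 0.1225, 0.0795]
eef_rot: [180.0, -36.1, -69.6]
contact_force: [0.5, -0.7, -1.4]
gripper_width: 0.0254
gripper_force: 45.0
```

```bash
python3 - <<'E'
from h import *
delta([.4261,.1219,.032],-69.6,36.1)
E
```

```text
t 9.6 pos [0.4269 0.1225 0.0795] rot [179.97 -36.14 -69.57] J [ 62.5  17.9 -50.7  33.4 -52.6 -70. ] F [ 0.5 -0.7 -1.4] w 0.0254
turn units (now axes) [ 0.    -0.001  0.   ] shift units now axes [-0.056  0.002  0.077] goal axes [-0.056  0.002  0.077]
```

Now lower to about 1 mm above the stack and open.

Emit:
{"api": "carry_out", "payload": {
  "targets": [
    [-0.019,0,0.026,0,0,0],
    [-0.019,0.001,0.026,0,0,0],
    [-0.012,0.001,0.017,0,0,0],
    [-0.007,0,0.01,0,0,0],
    [0,0,0,0,0,0]
  ]
}}

```text
time_s: 10.22
tcp_pos: [0.4254, 0.1211, 0.0311]
eef_rot: [180.0, -36.1, -69.5]
contact_force: [0.3, 0.4, -1.0]
gripper_width: 0.0255
gripper_force: 45.0
```

Emit:
{"api": "carry_out", "payload": {
  "targets": [
    [0,0,0,0,0,0],
    [0,0,0,0,0,0],
    [0,0,0,0,0,0],
    [0,0,0,0,0,0]
  ],
  "hand": 0.7
}}

```text
time_s: 10.72
tcp_pos: [0.4254, 0.1214, 0.0314]
eef_rot: [-180.0, -36.1, -69.6]
contact_force: [0.4, 0.2, 0.0]
gripper_width: 0.0589
gripper_force: 0.0
```

```bash
python3 - <<'E'
from h import *
delta([.4261,.1219,.10],-69.6,13)
delta(tcp(Bd,By,-.106,.06,13),By,13)
E
```

```text
t 10.725 pos [0.4254 0.1214 0.0314] rot [-179.98  -36.11  -69.57] J [ 61.3  22.6 -54.2  38.5 -45.7 -76. ] F [0.4 0.2 0. ] w 0.0589
turn units (now axes) [-0.    -0.385  0.   ] shift units now axes [ 0.08  -0.002 -0.111] goal axes [ 0.03  -0.002 -0.134]
t 10.725 pos [0.4254 0.1214 0.0314] rot [-179.98  -36.11  -69.57] J [ 61.3  22.6 -54.2  38.5 -45.7 -76. ] F [0.4 0.2 0. ] w 0.0589
turn units (now axes) [-0.001 -0.385  0.002] shift units now axes [ 0.011 -0.002 -0.037] goal axes [-0.005 -0.002 -0.038]
```

Emit:
{"api": "carry_out", "payload": {
  "targets": [
    [0.025,0,-0.034,0,0,0],
    [0.025,0,-0.034,0,0,0],
    [0,0,0,0,-0.13,0],
    [0,0,0,0,-0.13,0],
    [0,0,0,0,-0.125,0]
  ]
}}

```text
time_s: 11.35
tcp_pos: [0.4253, 0.1213, 0.0739]
eef_rot: [-179.9, -12.8, -69.5]
contact_force: [-0.1, -0.0, -0.4]
gripper_width: 0.0616
gripper_force: 0.0
```

Emit:
{"api": "carry_out", "payload": {
  "targets": [
    [0,0,0,0,0,0],
    [0,0,0,0,0,0]
  ]
}}

```text
time_s: 11.6
tcp_pos: [0.4255, 0.1209, 0.0736]
eef_rot: [-180.0, -13.1, -69.6]
contact_force: [0.3, -0.2, 0.4]
gripper_width: 0.0614
gripper_force: 0.0
```

```bash
python3 - <<'E'
from h import *
delta(tcp(Bd,By,-.106,.0395,13),By,13)
i=r.camera_info('wrist');w=r.capture('wrist');cv2.imwrite('pics/w6.png',w[:,:,::-1])
print(proj('wrist',pose([*Bd,np.radians(By)],[[-.05,.05,.042],[-.05,-.05,.042],[.05,.05,.042],[.05,-.05,.042],[-.11,0,.042]]),i).round(1).tolist())
E
```

```text
t 11.6 pos [0.4255 0.1209 0.0736] rot [-179.99  -13.09  -69.61] J [ 51.1   9.9 -47.   17.2 -41.1 -44.5] F [ 0.3 -0.2  0.4] w 0.0614
turn units (now axes) [-0.    -0.002  0.002] shift units now axes [-0.034 -0.002  0.084] goal axes [-0.034 -0.002  0.084]
[[223.5, 200.4], [415.4, 200.7], [223.7, 8.5], [415.8, 8.8], [319.2, 314.7]]
```

View pics/w6.png

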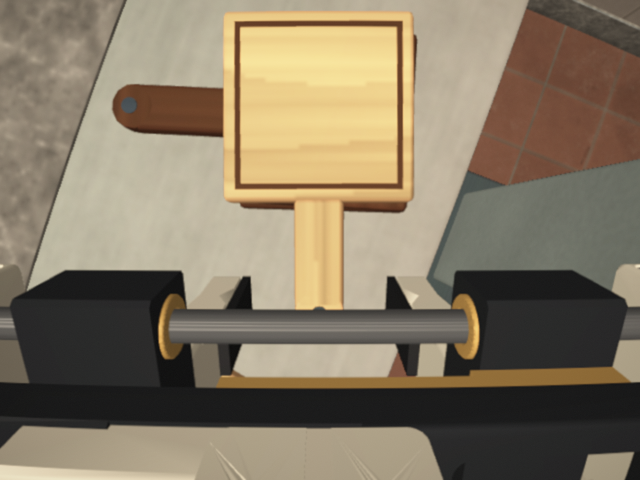

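The board is back on the stack with blade corners at (224,12) and (414,203), as predicted. Now descend and grip.

Emit:
{"api": "carry_out", "payload": {
  "targets": [
    [-0.011,-0.001,0.028,0,0,0],
    [-0.011,0,0.028,0,0,0],
    [-0.008,-0.001,0.018,0,0,0],
    [-0.004,0,0.01,0,0,0],
    [0,0,0,0,0,0]
  ]
}}

```text
time_s: 12.28
tcp_pos: [0.4237, 0.1281, 0.0284]
eef_rot: [179.9, -13.1, -69.5]
contact_force: [-0.1, 0.0, -0.3]
gripper_width: 0.061
gripper_force: 0.0
```

Emit:
{"api": "carry_out", "payload": {
  "targets": [
    [0,0,0,0,0,0],
    [0,0,0,0,0,0],
    [0,0,0,0,0,0],
    [0,0,0,0,0,0],
    [0,0,0,0,0,0]
  ],
  "hand": 0,
  "squeeze": 50
}}

```text
time_s: 12.9
tcp_pos: [0.4239, 0.1282, 0.0288]
eef_rot: [-180.0, -13.0, -69.6]
contact_force: [-0.7, 0.1, 1.4]
gripper_width: 0.0254
gripper_force: 50.0
```

Emit:
{"api": "carry_out", "payload": {
  "targets": [
    [0,0,0,0,0,0],
    [0.003,0,-0.015,0,0,0],
    [0.006,0,-0.029,0,0,0],
    [0.006,0,-0.029,0,0,0],
    [0.004,0,-0.019,0,0,0]
  ]
}}

```text
time_s: 13.52
tcp_pos: [0.4236, 0.1295, 0.0765]
eef_rot: [-180.0, -13.0, -69.6]
contact_force: [0.2, -1.1, -0.3]
gripper_width: 0.0253
gripper_force: 50.0
```

Emit:
{"api": "carry_out", "payload": {
  "targets": [
    [0,0,0,0,0,0],
    [0,0,0,0,0,0]
  ]
}}

```text
time_s: 13.78
tcp_pos: [0.4233, 0.129, 0.0753]
eef_rot: [180.0, -13.0, -69.6]
contact_force: [0.6, 0.7, -0.8]
gripper_width: 0.0254
gripper_force: 50.0
```

```bash
python3 - <<'E'
from h import *
delta(np.r_[tcp(Rk,Ry,-.17-.106,0,13)[:2],.072],Ry,13)
i=r.camera_info('wrist');w=r.capture('wrist');cv2.imwrite('pics/w7.png',w[:,:,::-1])
# board blade: bright outline bbox at rows
hsv=cv2.cvtColor(w,cv2.COLOR_RGB2HSV);mk=((hsv[...,0]>12)&(hsv[...,0]<28)&(hsv[...,1]>60)&(hsv[...,2]>150)).astype(np.uint8)
for v in(20,60,100,140,180,200,220,240):
    c=np.flatnonzero(mk[v]);print(v,c.min() if len(c) else None,c.max() if len(c) else None)
E
```

```text
t 13.775 pos [0.4233 0.129  0.0753] rot [179.97 -13.03 -69.57] J [ 52.1   9.9 -46.5  16.7 -41.8 -45. ] F [ 0.6  0.7 -0.8] w 0.0254
turn units (now axes) [ 0.017 -0.    -0.071] shift units now axes [0.106 0.131 0.031] goal axes [0.096 0.139 0.029]
20 198 443
60 198 443
100 197 488
140 197 473
180 287 430
200 287 351
220 287 351
240 287 351
```

Emit:
{"api": "carry_out", "payload": {
  "targets": [
    [0,0,0,0.009,0,-0.036],
    [0,0,0,0.008,0,-0.035],
    [0.03,0.046,0.01,0,0,0],
    [0.033,0.046,0.01,0,0,0],
    [0.033,0.046,0.009,0,0,0]
  ]
}}

```text
time_s: 14.45
tcp_pos: [0.3812, 0.0539, 0.0721]
eef_rot: [-180.0, -13.0, -65.1]
contact_force: [0.2, 0.5, -0.3]
gripper_width: 0.0255
gripper_force: 50.0
```

Emit:
{"api": "carry_out", "payload": {
  "targets": [
    [0,0,0,0,0,0],
    [0,0,0,0,0,0]
  ]
}}

```text
time_s: 14.7
tcp_pos: [0.3823, 0.0553, 0.0725]
eef_rot: [-179.9, -13.0, -65.1]
contact_force: [0.2, 0.0, -0.8]
gripper_width: 0.0256
gripper_force: 50.0
```

```bash
python3 - <<'E'
from h import *
delta(np.r_[tcp(Rk,Ry,-.17-.106,0,13)[:2],.069],Ry,13)
delta(np.r_[tcp(Rk,Ry,-.10-.106,0,13)[:2],.068],Ry,13)
i=r.camera_info('wrist');w=r.capture('wrist')
a=r.capture('scene');b=r.capture('side')
A=cv2.resize(a[180:380,200:400],(400,400),interpolation=2);Bq=cv2.resize(b[210:410,150:350],(400,400),interpolation=2)
W=cv2.resize(w[0:160,160:480],(400,200));W2=cv2.resize(w,(267,200))
V=np.zeros((600,800,3),np.uint8);V[:400,:400]=A;V[:400,400:]=Bq;V[400:,:400]=W;V[400:,400:667]=W2
cv2.imwrite('pics/m8.png',V[:,:,::-1])
p=[*Rk,np.radians(Ry)]
print(((proj('wrist',pose(p,[[-.12,.05,.083],[-.12,-.05,.083],[-.05,.055,.0],[-.05,-.055,0],[-.064,.0625,.06],[-.064,-.0625,.06]]),i)-[160,0])*1.25+[0,400]).round().tolist())
E
```

```text
t 14.7 pos [0.3823 0.0553 0.0725] rot [-179.91  -13.01  -65.14] J [ 49.8   3.1 -56.3  19.6 -37.7 -41.2] F [ 0.2  0.  -0.8] w 0.0256
turn units (now axes) [-0.002 -0.     0.001] shift units now axes [-0.001  0.003  0.007] goal axes [-0.001  0.003  0.007]
t 14.7 pos [0.3823 0.0553 0.0725] rot [-179.91  -13.01  -65.14] J [ 49.8   3.1 -56.3  19.6 -37.7 -41.2] F [ 0.2  0.  -0.8] w 0.0256
turn units (now axes) [-0.002 -0.     0.001] shift units now axes [0.135 0.003 0.04 ] goal axes [0.135 0.003 0.04 ]
[[56.0, 319.0], [359.0, 320.0], [96.0, 307.0], [313.0, 307.0], [44.0, 226.0], [369.0, 227.0]]
```

View pics/m8.png

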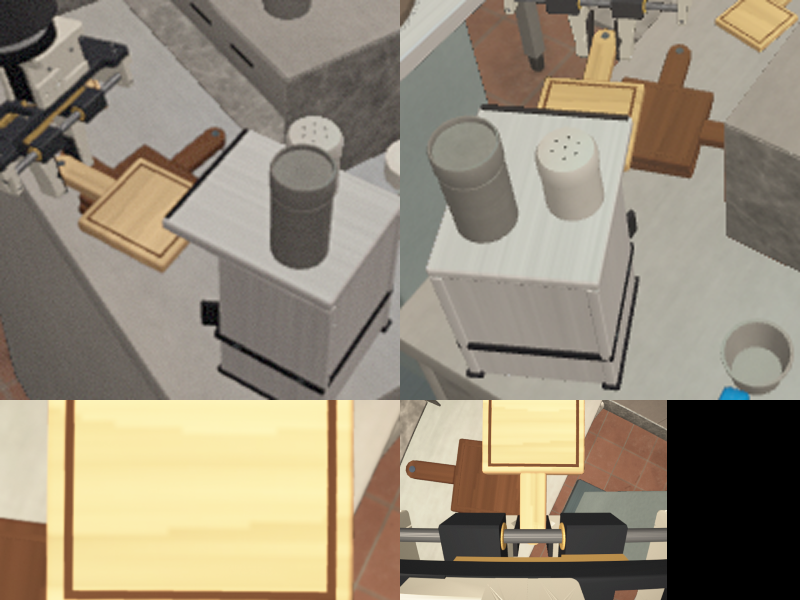

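The composite shows the board level and square to the bay, with its blade about to pass under the shelf. Neither dark board has moved visibly. Now advance slowly.

Emit:
{"api": "carry_out", "payload": {
  "targets": [
    [0.027,0.001,0.008,0,0,0],
    [0.027,0.001,0.008,0,0,0],
    [0.027,0.001,0.007,0,0,0],
    [0.027,0,0.007,0,0,0],
    [0.027,0,0.007,0,0,0]
  ]
}}

```text
time_s: 15.48
tcp_pos: [0.4104, -0.0093, 0.0694]
eef_rot: [-180.0, -13.0, -65.2]
contact_force: [0.1, -0.1, -0.1]
gripper_width: 0.0251
gripper_force: 50.0
```

Emit:
{"api": "carry_out", "payload": {
  "targets": [
    [0,0,0,0,0,0]
  ]
}}

```text
time_s: 15.6
tcp_pos: [0.4101, -0.0096, 0.0693]
eef_rot: [180.0, -13.0, -65.2]
contact_force: [-0.2, 0.5, -0.8]
gripper_width: 0.0255
gripper_force: 50.0
```

```bash
cat > st.py <<'E'
from h import *
import sys
x=float(sys.argv[1]);z=float(sys.argv[2])
delta(np.r_[tcp(Rk,Ry,x,0,13)[:2],z],Ry,13)
c,s=np.cos(np.radians(Ry)),np.sin(np.radians(Ry));M=np.array([[c,s],[-s,c]])
t=r.get_state();g=t['tcp_pos']+Ro.from_euler('xyz',t['eef_rot'],degrees=True).apply([0,0,-.011])
print('grasp in rack',(M@(g[:2]-Rk)).round(4),g[2].round(4),'cam in rack',(M@(r.camera_info('wrist')['eye'][:2]-Rk)).round(3),r.camera_info('wrist')['eye'][2].round(3),'F rack',(M@t['contact_force'][:2]).round(1),t['contact_force'][2].round(1))
E
python3 st.py -.166 .0685
```

```text
t 15.6 pos [ 0.4101 -0.0096  0.0693] rot [180.   -13.04 -65.25] J [ 37.6   4.5 -56.5  23.  -34.2 -32.6] F [-0.2  0.5 -0.8] w 0.0255
turn units (now axes) [ 0.    -0.001 -0.001] shift units now axes [ 0.077 -0.001  0.019] goal axes [ 0.077 -0.001  0.019]
grasp in rack [-0.2057 -0.0006] 0.08 cam in rack [-0.168  0.001] 0.232 F rack [-0.5  0. ] -0.8
```

Emit:
{"api": "carry_out", "payload": {
  "targets": [
    [0.016,0,0.004,0,0,0],
    [0.016,0,0.004,0,0,0],
    [0.016,0,0.004,0,0,0],
    [0.015,0,0.003,0,0,0],
    [0.014,0,0.003,0,0,0]
  ]
}}

```text
time_s: 16.23
tcp_pos: [0.4267, -0.0457, 0.0694]
eef_rot: [-180.0, -13.0, -65.2]
contact_force: [-0.1, 0.6, -0.5]
gripper_width: 0.0253
gripper_force: 50.0
```

```bash
python3 st.py -.124 .067
```

```text
t 16.225 pos [ 0.4267 -0.0457  0.0694] rot [-179.96  -13.03  -65.21] J [ 30.7   5.6 -55.6  24.6 -32.6 -27.2] F [-0.1  0.6 -0.5] w 0.0253
turn units (now axes) [-0.001 -0.    -0.   ] shift units now axes [ 0.081 -0.001  0.024] goal axes [ 0.081 -0.001  0.024]
grasp in rack [-0.1659 -0.0006] 0.0801 cam in rack [-0.128  0.001] 0.233 F rack [-0.6  0.2] -0.5
```

Emit:
{"api": "carry_out", "payload": {
  "targets": [
    [0.015,0,0.0035,0,0,0],
    [0.015,0,0.0035,0,0,0],
    [0.015,0,0.0035,0,0,0],
    [0.015,0,0.0035,0,0,0],
    [0.01,0,0.002,0,0,0]
  ]
}}

```text
time_s: 16.85
tcp_pos: [0.4417, -0.0783, 0.0694]
eef_rot: [-180.0, -13.0, -65.2]
contact_force: [-0.0, 0.2, -1.0]
gripper_width: 0.0255
gripper_force: 50.0
```

Emit:
{"api": "carry_out", "payload": {
  "targets": [
    [-0.001,0,0.004,0,0,0],
    [-0.001,0,0.004,0,0,0],
    [-0.001,0,0.003,0,0,0],
    [0,0,0,0,0,0],
    [0,0,0,0,0,0]
  ]
}}

```text
time_s: 17.48
tcp_pos: [0.4414, -0.0775, 0.0638]
eef_rot: [-180.0, -13.0, -65.2]
contact_force: [-0.3, -0.3, -1.2]
gripper_width: 0.0253
gripper_force: 50.0
```

```bash
python3 st.py -.13 .061
```

```text
t 17.475 pos [ 0.4414 -0.0775  0.0638] rot [-179.97  -13.03  -65.18] J [ 24.7   7.4 -55.   26.6 -30.3 -23.3] F [-0.3 -0.3 -1.2] w 0.0253
turn units (now axes) [-0.001 -0.     0.   ] shift units now axes [ 0.    -0.001  0.006] goal axes [ 0.    -0.001  0.006]
grasp in rack [-0.1309 -0.0005] 0.0745 cam in rack [-0.093  0.001] 0.227 F rack [ 0.2 -0.4] -1.2
```

Emit:
{"api": "carry_out", "payload": {
  "targets": [
    [0,0,0.003,0,0,0],
    [0,0,0.003,0,0,0],
    [0,0,0,0,0,0]
  ]
}}

```text
time_s: 17.85
tcp_pos: [0.4418, -0.0782, 0.0608]
eef_rot: [-180.0, -13.0, -65.2]
contact_force: [0.7, 0.2, -0.8]
gripper_width: 0.0255
gripper_force: 50.0
```

Emit:
{"api": "carry_out", "payload": {
  "targets": [
    [0,0,0.002,0,0,0],
    [0,0,0,0,0,0]
  ]
}}

```text
time_s: 18.1
tcp_pos: [0.442, -0.0783, 0.06]
eef_rot: [-180.0, -13.0, -65.2]
contact_force: [-0.4, 1.0, 1.8]
gripper_width: 0.0253
gripper_force: 50.0
```

Emit:
{"api": "carry_out", "payload": {
  "targets": [
    [0,0,0,0,0,0],
    [0,0,0,0,0,0],
    [0,0,0,0,0,0]
  ],
  "hand": 0.6
}}

```text
time_s: 18.48
tcp_pos: [0.4417, -0.0784, 0.0599]
eef_rot: [-180.0, -13.0, -65.2]
contact_force: [0.8, 0.0, 0.3]
gripper_width: 0.049
gripper_force: 0.0
```

Emit:
{"api": "carry_out", "payload": {
  "targets": [
    [-0.02,0,-0.005,0,0,0],
    [-0.02,0,-0.005,0,0,0],
    [-0.02,0,-0.005,0,0,0],
    [-0.02,0,-0.004,0,0,0],
    [0,0,0,0,0,0]
  ]
}}

```text
time_s: 19.1
tcp_pos: [0.4245, -0.0402, 0.0602]
eef_rot: [-180.0, -13.0, -65.1]
contact_force: [-0.9, -0.3, 0.0]
gripper_width: 0.0522
gripper_force: 0.0
```

```bash
python3 st.py -.155 .064; python3 - <<'E'
from h import *
w=r.capture('wrist');i=r.camera_info('wrist');cv2.imwrite('pics/w9.png',w[:,:,::-1])
hsv=cv2.cvtColor(w,cv2.COLOR_RGB2HSV);mk=((hsv[...,0]>12)&(hsv[...,0]<28)&(hsv[...,1]>60)&(hsv[...,2]>150)).astype(np.uint8)
n,l,s,c=cv2.connectedComponentsWithStats(mk)
for k in np.argsort(-s[1:,4])[:3]+1:
    print(s[k]);
for x in(-.02,-.025,-.03):print(x,proj('wrist',pose([*Rk,np.radians(Ry)],[[x-.12,0,.074],[x-.05,.013,.074],[x-.05,-.013,.074],[x-.11,.0,.074]]),i).round(0).tolist())
for v in range(60,330,20):
    q=np.flatnonzero(mk[v,200:440]);print(v,(q.min()+200,q.max()+200) if len(q) else None,end=' ')
E
```

```text
t 19.1 pos [ 0.4245 -0.0402  0.0602] rot [-179.95  -13.02  -65.11] J [ 31.4   6.4 -56.8  25.9 -30.9 -29.3] F [-0.9 -0.3  0. ] w 0.0522
turn units (now axes) [-0.001 -0.     0.001] shift units now axes [ 0.034 -0.001  0.   ] goal axes [ 0.034 -0.001  0.   ]
grasp in rack [-0.1718 -0.0004] 0.0709 cam in rack [-0.134  0.001] 0.223 F rack [-0.1 -0.9] 0.0
[  196    15   249   231 16056]
[ 218   15  205   33 6394]
[ 197  371  312   16 2784]
-0.02 [[321.0, 238.0], [289.0, 62.0], [355.0, 62.0], [322.0, 213.0]]
-0.025 [[321.0, 251.0], [289.0, 74.0], [354.0, 75.0], [321.0, 226.0]]
-0.03 [[321.0, 263.0], [289.0, 87.0], [354.0, 87.0], [321.0, 238.0]]
60 (np.int64(200), np.int64(439)) 80 (np.int64(287), np.int64(435)) 100 (np.int64(287), np.int64(352)) 120 (np.int64(287), np.int64(352)) 140 (np.int64(287), np.int64(350)) 160 (np.int64(287), np.int64(351)) 180 (np.int64(287), np.int64(351)) 200 (np.int64(287), np.int64(351)) 220 (np.int64(288), np.int64(350)) 240 (np.int64(301), np.int64(337)) 260 None 280 None 300 (np.int64(204), np.int64(439)) 320 None
```

Emit:
{"api": "carry_out", "payload": {
  "targets": [
    [0,0,0,0,0,0],
    [0,0,0,0,0,0],
    [0,0,0,0,0,0],
    [0,0,0,0,0,0],
    [0,0,0,0,0,0]
  ],
  "hand": 0,
  "squeeze": 20
}}

```text
time_s: 19.77
tcp_pos: [0.4245, -0.0412, 0.0601]
eef_rot: [-180.0, -13.0, -65.2]
contact_force: [0.1, 0.0, -0.7]
gripper_width: 0.0081
gripper_force: 0.0
```

Emit:
{"api": "carry_out", "payload": {
  "targets": [
    [0.012,0,0.003,0,0,0],
    [0.01,0,0.002,0,0,0],
    [0.01,0,0.002,0,0,0],
    [0.01,0,0.002,0,0,0],
    [0.01,0,0.002,0,0,0]
  ]
}}

```text
time_s: 20.4
tcp_pos: [0.4358, -0.0655, 0.0606]
eef_rot: [-180.0, -13.0, -65.2]
contact_force: [0.0, 0.2, -0.8]
gripper_width: 0.0002
gripper_force: 0.2
```

```bash
cat > e.py <<'E'
from h import *
w=r.capture('wrist');i=r.camera_info('wrist')
hsv=cv2.cvtColor(w,cv2.COLOR_RGB2HSV);mk=((hsv[...,0]>12)&(hsv[...,0]<28)&(hsv[...,1]>60)&(hsv[...,2]>150))
for v in(10,30,60,100,140):
    q=np.flatnonzero(mk[v,250:400]);print(v,(q.min()+250,q.max()+250) if len(q) else None,end=' ')
print('end row',np.flatnonzero(mk[:280,319]).max())
for x in(0,-.005,-.01):print(x,proj('wrist',pose([*Rk,np.radians(Ry)],[[x-.12,0,.074],[x-.07,.013,.074],[x-.07,-.013,.074]]),i).round(0).tolist())
E
python3 st.py -.132 .060; python3 e.py
```

```text
t 20.4 pos [ 0.4358 -0.0655  0.0606] rot [-179.97  -13.02  -65.2 ] J [ 26.7   7.2 -55.9  26.8 -30.  -25.6] F [ 0.   0.2 -0.8] w 0.0002
turn units (now axes) [-0.001 -0.    -0.   ] shift units now axes [ 0.023 -0.001  0.007] goal axes [ 0.023 -0.001  0.007]
grasp in rack [-0.1441 -0.0006] 0.0713 cam in rack [-0.106  0.001] 0.224 F rack [-0.2  0.1] -0.8
10 None 30 None 60 None 100 None 140 None end row 279
0 [[321.0, 257.0], [288.0, 132.0], [353.0, 132.0]]
-0.005 [[321.0, 270.0], [288.0, 145.0], [353.0, 145.0]]
-0.01 [[321.0, 282.0], [288.0, 157.0], [353.0, 157.0]]
```

Emit:
{"api": "carry_out", "payload": {
  "targets": [
    [0.005,0,0.001,0,0,0],
    [0.005,0,0.001,0,0,0],
    [0.004,0,0.001,0,0,0],
    [0,0,0,0,0,0]
  ]
}}

```text
time_s: 20.95
tcp_pos: [0.4387, -0.0718, 0.0607]
eef_rot: [-180.0, -13.0, -65.2]
contact_force: [0.1, 0.2, 0.1]
gripper_width: 0.0002
gripper_force: 0.1
```

Emit:
{"api": "carry_out", "payload": {
  "targets": [
    [0.003,0,0.001,0,0,0],
    [0.003,0,0.0005,0,0,0],
    [0,0,0,0,0,0]
  ]
}}

```text
time_s: 21.32
tcp_pos: [0.4398, -0.0737, 0.0605]
eef_rot: [-179.9, -13.0, -65.2]
contact_force: [-8.7, 12.7, 3.4]
gripper_width: 0.0001
gripper_force: 7.0
```

```bash
python3 st.py -.132 .060
```

```text
t 21.325 pos [ 0.4398 -0.0737  0.0605] rot [-179.9   -12.96  -65.18] J [ 25.2   7.6 -55.5  27.  -29.6 -24.2] F [-8.7 12.7  3.4] w 0.0001
turn units (now axes) [-0.002  0.001  0.   ] shift units now axes [ 0.006 -0.001  0.002] goal axes [ 0.006 -0.001  0.002]
grasp in rack [-0.135  -0.0004] 0.0712 cam in rack [-0.097  0.001] 0.224 F rack [-15.2  -2.6] 3.4
```

A firm stop with about 15 N, within 3 mm of the expected home position. I'll back off and measure the handle end.

Emit:
{"api": "carry_out", "payload": {
  "targets": [
    [-0.012,0,-0.003,0,0,0],
    [-0.02,0,-0.005,0,0,0],
    [-0.02,0,-0.005,0,0,0],
    [-0.02,0,-0.004,0,0,0],
    [0,0,0,0,0,0]
  ]
}}

```text
time_s: 21.95
tcp_pos: [0.4244, -0.0401, 0.061]
eef_rot: [-180.0, -13.0, -65.1]
contact_force: [0.0, -0.5, -0.1]
gripper_width: 0.0006
gripper_force: 0.0
```

```bash
python3 st.py -.132 .060; python3 - <<'E'
from h import *
w=r.capture('wrist');i=r.camera_info('wrist');cv2.imwrite('pics/w10.png',w[:,:,::-1])
hsv=cv2.cvtColor(w,cv2.COLOR_RGB2HSV)
for v in range(0,300,12):
    q=np.flatnonzero((hsv[v,260:380,0]>10)&(hsv[v,260:380,0]<28)&(hsv[v,260:380,1]>80));print(v,w[v,319].tolist(),(q.min()+260,q.max()+260,len(q)) if len(q) else None)
q=np.flatnonzero((hsv[:260,319,1]>80));print('sat rows',q.min() if len(q) else None,q.max() if len(q) else None)
for x in(0,-.005,-.01):print(x,proj('wrist',pose([*Rk,np.radians(Ry)],[[x-.12,0,.074],[x-.12,0,.06],[x-.105,.013,.074],[x-.105,-.013,.074]]),i).round(0).tolist())
print('shelf',proj('wrist',pose([*Rk,np.radians(Ry)],[[-.1,0,.165],[-.1,0,.177]]),i).round(0).tolist())
E
```

```text
t 21.95 pos [ 0.4244 -0.0401  0.061 ] rot [-179.95  -13.03  -65.11] J [ 31.4   6.3 -56.7  25.8 -31.  -29.2] F [ 0.  -0.5 -0.1] w 0.0006
turn units (now axes) [-0.001 -0.     0.002] shift units now axes [ 0.077 -0.001  0.02 ] goal axes [ 0.077 -0.001  0.02 ]
grasp in rack [-0.1719 -0.0004] 0.0717 cam in rack [-0.134  0.001] 0.224 F rack [ 0.5 -0.2] -0.1
0 [124, 115, 103] None
12 [123, 113, 101] None
24 [230, 195, 131] (np.int64(260), np.int64(379), 120)
36 [231, 197, 132] (np.int64(287), np.int64(353), 67)
48 [231, 197, 132] (np.int64(288), np.int64(352), 65)
60 [232, 199, 133] (np.int64(288), np.int64(351), 64)
72 [233, 200, 134] (np.int64(288), np.int64(351), 64)
84 [233, 200, 134] (np.int64(288), np.int64(351), 64)
96 [234, 201, 135] (np.int64(288), np.int64(351), 64)
108 [238, 209, 143] (np.int64(288), np.int64(351), 64)
120 [238, 209, 141] (np.int64(288), np.int64(351), 64)
132 [238, 208, 141] (np.int64(288), np.int64(351), 64)
144 [242, 217, 148] (np.int64(287), np.int64(350), 64)
156 [242, 214, 148] (np.int64(287), np.int64(350), 64)
168 [85, 93, 92] (np.int64(288), np.int64(350), 42)
180 [215, 183, 130] (np.int64(292), np.int64(346), 55)
192 [235, 200, 134] (np.int64(303), np.int64(335), 33)
204 [206, 196, 174] None
216 [210, 200, 178] None
228 [214, 202, 181] None
240 [212, 201, 179] None
252 [210, 200, 177] None
264 [207, 197, 174] None
276 [172, 163, 142] None
288 [140, 132, 117] None
sat rows 16 196
0 [[322.0, 188.0], [321.0, 191.0], [289.0, 150.0], [354.0, 150.0]]
-0.005 [[321.0, 200.0], [321.0, 202.0], [289.0, 163.0], [354.0, 163.0]]
-0.01 [[321.0, 213.0], [321.0, 214.0], [289.0, 175.0], [354.0, 175.0]]
shelf [[326.0, 9.0], [328.0, -44.0]]
```

```bash
python3 -c "
from h import *
print(r.close_job())"
```

```text
the job is handed in; nothing more can be done
None
```

I handed the job in with the top board lying in the rack bay, pushed to a firm stop (about 15 N) and measured about 2 mm from fully home, within about 1 mm of centre and released; the verdict was not shown, and I viewed 11 pictures, one over the limit of 10.

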